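# Close and pin the drill jig and hold it shut

### The job

Swing the lid of the blue drill jig down over the blank that lies in it, then take the red-headed locating pin out of the wooden rack and push it all the way down through the hole in the lid into the hole of the base. Spring plungers hold the lid slightly ajar, so finish with the gripper still holding the pin or the lid and pressing down so that the lid is flush on the base, and do not let go at the end. Leave the blank in the jig, the other two pins in the rack and everything else on the bench where it is.

Things in the scene. Friction and masses are not known exactly. Their poses are not given: they have to be found in the camera images.
- jig: drill jig, bolted down: blue base 180 x 110 x 40 mm (x, y, z), bolt feet out to y = +-81 mm. Origin: centre of its underside on the bench; x towards the hinge side, away from the robot (yaw within 0.45 rad), z up. Its level top face, z = 40 mm, takes the lid. Two brass spring plungers at x = -20, y = +-42 mm stand 5 mm proud of it and hold the released lid ajar. It carries the lid.
- jig_hole (a point): centre of the mouth of the pin hole in the jig's base, on its top face: jig x = -60, y = 0, z = 40 mm. The hole is upright, 12 mm across and 24 mm deep.
- jig_hinge (a point): middle of the lid's hinge line: jig x = +80, y = 0, z = 40 mm. The hinge line runs along the jig's y, on the side away from the robot.
- lid (a joint): opening angle of the jig's aluminium lid, rad: 0 = flush on the base, about 0.05 = ajar, released on the plungers, 1.6 = fully open (near edge up and away from the robot). Starts at 0.7 to 1.2. Stiff hinge (0.3 N m): the 0.3 kg lid stays where it is left. About 10 N straight down at the pin hole presses it from ajar to flush.
- lid_hole (a point): centre of the upper mouth of the lid's pin hole (13 mm across), on the lid's outer face, 140 mm from the hinge line, on its middle line. The lid is a plain plate 10 mm thick, 110 mm wide, reaching from 5 to 165 mm from the hinge line; shut, its underside is at jig z = 40 and its top at 50 mm, the hole over that of the base.
- pin: locating pin with the RED head, upright in one of the rack's holes. Origin: centre of its foot; z up along it: steel shank 10 mm across from z = 0 to 32 mm (lowest 4 mm tapered to 6 mm), flange 28 mm across from 32 to 38 mm, red round grip 20 mm across from 38 to 78 mm. 80 g. Home in the jig, its flange lies on the lid and its foot is at jig z = 18 mm.
- pin_tip (a point): centre of the red pin's foot, the same point as its origin
- rack: fixed block of brown wood 160 x 54 x 36 mm (x, y, z), origin at the centre of its underside, three upright through holes 12 mm across at x = -53, 0 and +53 mm, y = 0. One pin in each, flange on the top face, foot 4 mm above the bench. Which pin is in which hole changes; rack and jig may be on either side of the bench.
- pin_blue: another pin of the same shape with a blue head, in the rack; stays there
- pin_yellow: another pin of the same shape with a yellow head, in the rack; stays there
- blank: steel block 58 x 38 x 23 mm lying in the nest of the jig's base, its top 1 mm below the base's top face; stays there
- collar: loose copper-coloured pipe collar, 60 mm across, 45 mm high; bystander
- offcut: loose steel bar offcut 110 x 30 x 20 mm; bystander
- hammer: loose hammer lying on the bench; bystander
- brush: loose brush lying on the bench; bystander
- oilcan: loose green can, 56 mm across, 110 mm high; bystander
There are look-alikes about, which are no part of the job. Leave any orange or pink look-alike of the jig alone.

How it is judged:
On the way, in this order (a step that is already met when the one before it is completed fails the run):
1. the lid has been swung down onto the spring plungers or farther (below 0.1 rad) (value of joint lid below 0.1 rad), for 0.2 s.
2. the red pin is through the lid and home in the base (horizontal distance between pin_tip and jig_hole below 0.005 m and z of pin_tip in the frame of jig below 0.022 m and angle between the z axis of pin and the z axis of jig, either way round below 0.1 rad), for 0.2 s.
At the end, for the whole second after the job is handed in: the lid is pressed flush (below 0.02 rad), the red pin stands home in both holes (upright within 0.1 rad, foot within 5 mm of the hole's centre line and below jig z = 22 mm), and the fingers still bear on the pin or the jig with more than 3 N (all of step 2 and value of joint lid below 0.02 rad and (contact force between the fingers and pin above 3 N or contact force between the fingers and jig above 3 N)); the arm keeps its last pose, push and grip.
It fails at once if another pin is taken from the rack (distance of any of pin_blue, pin_yellow from where it was at the start of the episode above 0.015 m).
It fails at once if the blank is moved out of its nest (distance of blank from where it was at the start of the episode above 0.015 m).
It fails at once if a bystander on the bench is pushed away (distance of any of collar, offcut, hammer, brush, oilcan from where it was at the start of the episode above 0.03 m).
It also fails if it takes over 58 s, if anything falls off the work surface, if the arm or the gripper's body presses on something with over 40 N, if the wrist force passes 120 N, or if a joint passes its speed limit or range.

### The arm

A 7-joint arm with a two-finger parallel gripper is mounted at the origin on the work surface. World frame = base frame: x ahead of the robot, y to its left, z up, the work surface at z = 0. Lengths are in m, angles in rad, forces in N, time in s.
With the tool pointing down it reaches from about 0.4 to 0.9 m from the base axis. Payload 5.5 kg.
Tool frame: the origin (TCP) lies at the very end of the fingers, on their centre line; the grasp point (between the pads) lies 19 mm behind it; x points along the fingers, y is the direction in which the jaws open and shut, and the axes are right-handed (so a half turn about x gives the same grasp; the last joint's range is limited). The gripper opens to 85 mm and grips with 20 to 120 N. Pads are 22 mm wide; open, the fingers measure 114 mm over their backs; the gripper's body (76 mm by 85 mm) begins 54 mm behind the grasp point. The pads swing forward as they close: fully open they stand 13 mm farther back than shut.
Start: joints at [1.549, 0.501, -0.427, 1.55, 0.221, 1.138, -0.21], TCP at [0.183, -0.624, 0.197] pointing down, gripper open.
Joint ranges: [-2.88, 2.88], [-0.31, 2.03], [-1.54, 1.56], [0.2, 2.42], [-1.41, 4.55], [0.19, 2.02], [-2.57, 2.57]. Speed limits (rad/s): [2.57, 2.57, 3.14, 3.14, 3.14, 3.14, 3.14].

### API

Orientations are given as a rotation vector (axis times angle).
In Python, from bench import monitor, vision, order gives the robot as it stands.
- The arm moves only by the tool drive_tool, never from a script. Its arguments are lists of equal length, an entry for each row: "slide": the shift along the tool's x, y, z as a fraction of full scale, a list of three; "angular": the turn, a rotation vector about the tool's x, y, z as a fraction of full scale, a list of three. In form: {"slide": [[tx, ty, tz], ...], "angular": [[wx, wy, wz], ...]}. A call has 1 to 20 rows; each row is the pose to reach, as a shift and turn from the pose commanded when the call began, along the tool's axes at that moment; what a row does not reach only later rows make up. Full scale, the value 1, is 120 mm for a shift and 2 rad for a turn. A row lasts 1/12 s, in which the tool goes at most 41.7 mm and 7.16 degrees, less where a joint would pass 70% of its speed; a pose out of reach is approached as far as the arm can. A call with a number of a shift or a turn outside -1 to 1 is refused whole. A call with a gripper value outside its range is refused whole. "hand" is the opening, from -1 (shut) to 1 (fully open), so that 0 is half open, set as the call begins (left out, the last holds). The fingers move at their own pace and stop on an object; the grip force is fixed at half the most. Time passes only in rows, so rows that repeat a pose let the fingers close. It gives the time, the measured TCP pose, the force and the opening at its end, in the units of the state.
- monitor.sense(): the state, without advancing time (a new reading comes with each control period).
- vision.capture(name): name is "scene" or "top"; returns the picture (480x640x3 uint8, red, green, blue); there is no depth.
- vision.get_calibration(name): a dict with "camera_matrix" (3x3 intrinsics, pixels), "D" ([k1, k2, p1, p2, k3] as OpenCV has them; the pictures are not rectified), "cam_to_world" (4x4, takes a point from camera to world coordinates). Camera axes: x right, y down, z forward; pixel columns grow to the right and rows downward; lengths in m; the calibration is good to about 2 mm. A picture is of the moment at which its call begins. get_calibration takes no time and is no camera call.
- order.job_done(): hands the job in, once; it reports no verdict.
The state is a dict: "clock": time; "joint_positions": joint angles; "qd": joint speeds; "effort": joint torques, N m; "tool_pos": TCP position; "eef_rot": TCP orientation; "force": force on the tool from outside, world axes, zero at the start; "torque": the same for the moment, N m; "finger_gap": finger opening in m.
Only numpy, scipy, OpenCV 4.12 (cv2) and the standard library are available. Lean on these libraries where they do the work, as an engineer would, in place of code of your own. Each camera call takes 0.05 s, during which the arm holds its last target.

## Working session

There is one attempt and no reset: what is moved stays moved. The work goes in short steps, Python scripts to look and compute and a tool call to move; the robot and the scene stay as the last step left them, time stands still between calls to the robot, and variables do not carry over. Pictures are saved under pics/ and viewed, and the job is handed in when it is done.

Besides the shell and the picture viewer there is one more tool, called after "Call:" as a command line: name --argument value ..., lists and objects as JSON in quotes. drive_tool: Moves the arm, as the interface text tells. Its arguments: {"type":"object","properties":{"slide":{"type":"array","items":{"type":"array","items":{"type":"number","minimum":-1,"maximum":1}}},"angular":{"type":"array","items":{"type":"array","items":{"type":"number","minimum":-1,"maximum":1}}},"hand":{"type":"number"}},"required":["slide","angular"]}

```bash
ls; mkdir -p pics; python3 - <<'E'
from bench import monitor, vision, order
import cv2,numpy as np
for n in ["scene","top"]:
    im=vision.capture(n); cv2.imwrite(f"pics/{n}0.png",im[:,:,::-1])
    c=vision.get_calibration(n); print(n,c)
print(monitor.sense())
E
```

```text
pics
scene {'camera_matrix': array([[477.21615731,   0.        , 313.85463388],
       [  0.        , 477.21615731, 240.72318346],
       [  0.        ,   0.        ,   1.        ]]), 'D': array([-0.01311358,  0.        ,  0.        ,  0.        ,  0.        ]), 'cam_to_world': array([[-0.12239695,  0.57049259, -0.81213126,  1.41629828],
       [ 0.99236614,  0.0828088 , -0.09139013,  0.10871081],
       [ 0.01511422, -0.81711744, -0.57627307,  0.70092149],
       [ 0.        ,  0.        ,  0.        ,  1.        ]])}
top {'camera_matrix': array([[471.52338207,   0.        , 317.21809213],
       [  0.        , 471.52338207, 234.99615022],
       [  0.        ,   0.        ,   1.        ]]), 'D': array([-0.07685654,  0.        ,  0.        ,  0.        ,  0.        ]), 'cam_to_world': array([[ 0.02698986, -0.98375681,  0.17746575,  0.34290718],
       [-0.9995938 , -0.02818561, -0.00421993,  0.0314542 ],
       [ 0.00915336, -0.17727977, -0.98411793,  1.10157588],
       [ 0.        ,  0.        ,  0.        ,  1.        ]])}
{'clock': 0.1, 'joint_positions': array([ 1.54923425,  0.50177367, -0.42679208,  1.55136163,  0.22078956,
        1.13829756, -0.21028825]), 'qd': array([ 0.00042554, -0.00203235, -0.00180648, -0.0014955 ,  0.00178185,
        0.00024276,  0.00158494]), 'effort': array([-1.13399021e-02, -5.70808482e+01, -5.83878323e+00, -2.81748855e+01,
        1.04840059e-02,  5.54565791e-03, -1.89314045e-05]), 'tool_pos': array([ 0.1823676 , -0.62316542,  0.19574275]), 'eef_rot': array([ 2.06923709,  0.29856438, -2.06962914]), 'force': array([-0.1747425 , -0.859276  , -0.20607798]), 'torque': array([0.0057433 , 0.03481574, 0.03796671]), 'finger_gap': 0.08542386866111452}
```

View pics/scene0.png

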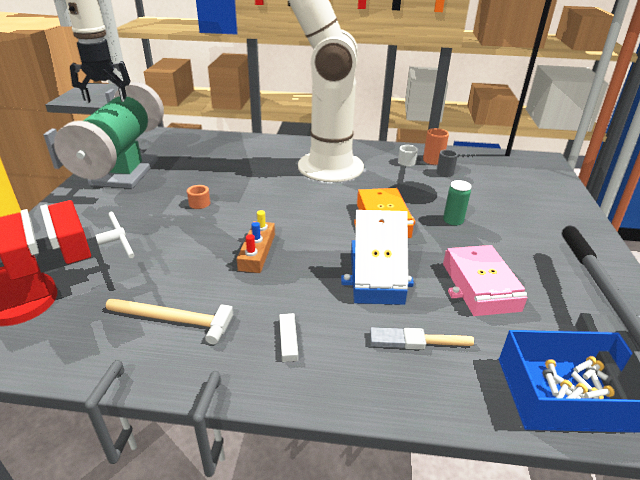

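View pics/top0.png

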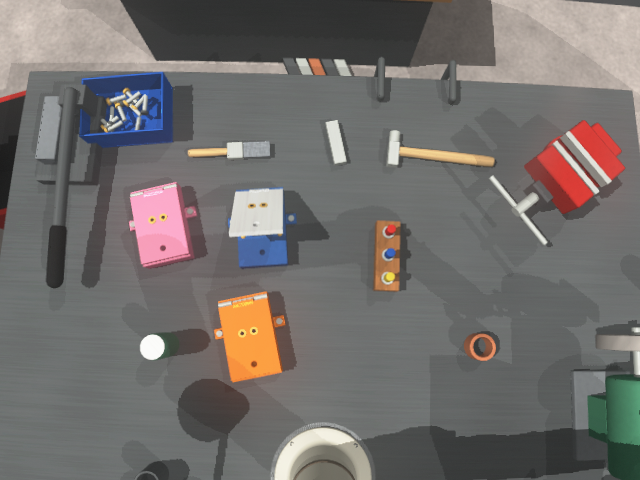

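The top view shows a blue jig with its lid open at (260,228). There are look-alikes, pink at (160,222) and orange at (250,337). The rack is at (388,255), with the red pin at (390,230), blue at (389,254) and yellow at (389,277). The red items that are not the pin are the vise at (575,165) and some things on the shelf. I'll crop in close.

```bash
python3 - <<'E'
import cv2
t=cv2.imread("pics/top0.png"); s=cv2.imread("pics/scene0.png")
cv2.imwrite("pics/c1.png",cv2.resize(t[170:290,210:310],None,fx=6,fy=5,interpolation=2)[:600])
cv2.imwrite("pics/c2.png",cv2.resize(t[210:300,360:420],None,fx=6,fy=6,interpolation=2))
cv2.imwrite("pics/c3.png",cv2.resize(s[200:310,335:425],None,fx=5,fy=5,interpolation=2))
cv2.imwrite("pics/c4.png",cv2.resize(s[200:280,225:290],None,fx=7,fy=7,interpolation=2))
E
```

```text
(no output)
```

View pics/c1.png

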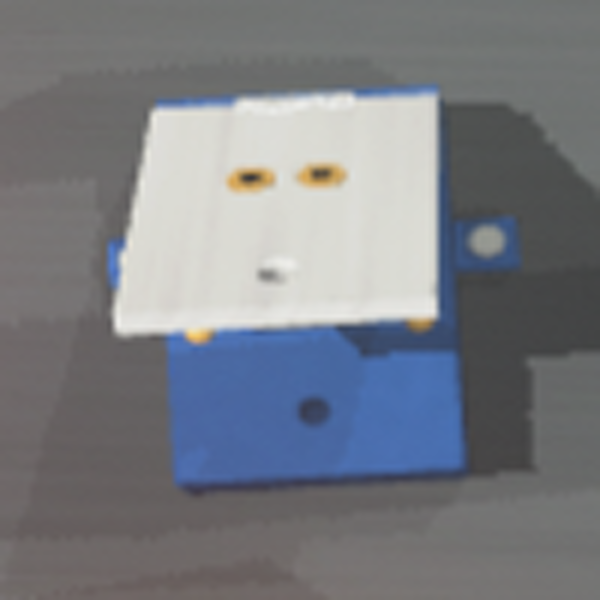

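View pics/c2.png

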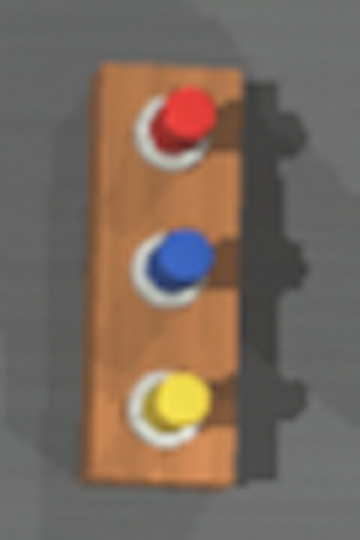

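View pics/c3.png

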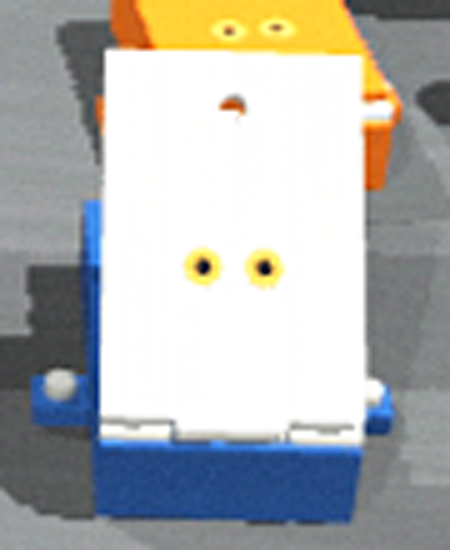

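View pics/c4.png

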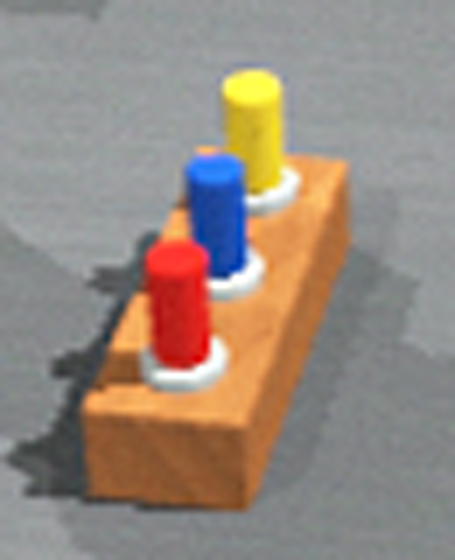

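```bash
cat > h.py <<'E'
import cv2,numpy as np
from bench import vision
from scipy.optimize import least_squares
from scipy.spatial.transform import Rotation as R
C={n:vision.get_calibration(n) for n in ["scene","top"]}
def proj(n,P):
    c=C[n];T=np.linalg.inv(c["cam_to_world"]);rv=cv2.Rodrigues(T[:3,:3])[0]
    return cv2.projectPoints(np.atleast_2d(np.array(P,float)),rv,T[:3,3],c["camera_matrix"],c["D"])[0][:,0]
def world(p,x,y,yaw):
    p=np.atleast_2d(p)/1000.;c,s=np.cos(yaw),np.sin(yaw)
    return np.c_[x+c*p[:,0]-s*p[:,1],y+s*p[:,0]+c*p[:,1],p[:,2]]
def lidp(d,y,q,h=10):
    return [80-d*np.cos(q)+h*np.sin(q),y,40+d*np.sin(q)+h*np.cos(q)]
def px(X,Y,u0,v0,fx,fy): return [u0+(X+.5)/fx-.5,v0+(Y+.5)/fy-.5]
E
cat > fit.py <<'E'
from h import *
t=lambda X,Y:px(X,Y,210,170,6,5); s=lambda X,Y:px(X,Y,335,200,5,5)
obs=[("top",lambda q:[-60,0,40],t(313,411)),("top",lambda q:[-90,55,40],t(177,484)),("top",lambda q:[-90,-55,40],t(465,468)),
("top",lambda q:[90,55,40],t(155,100)),("top",lambda q:[90,-55,40],t(438,89)),
("top",lambda q:lidp(140,0,q),t(278,269)),("top",lambda q:lidp(165,55,q),t(116,321)),("top",lambda q:lidp(165,-55,q),t(438,308)),
("scene",lambda q:lidp(165,-55,q),s(105,50)),("scene",lambda q:lidp(165,55,q),s(363,56)),("scene",lambda q:lidp(140,0,q),s(233,105)),
("scene",lambda q:[90,-55,40],s(95,443)),("scene",lambda q:[90,55,40],s(361,448)),("scene",lambda q:[90,-55,0],s(96,515)),("scene",lambda q:[90,55,0],s(352,523))]
def f(p):
    return np.concatenate([proj(n,world(P(p[3]),*p[:3]))[0]-o for n,P,o in obs])
r=least_squares(f,[.6,.15,0,.9],loss='soft_l1');print(r.x);
for (n,_,_),e in zip(obs,f(r.x).reshape(-1,2)): print(n,e.round(1))
t=lambda X,Y:px(X,Y,360,210,6,6); s=lambda X,Y:px(X,Y,225,200,7,7)
ob2=[("top",[a,0,82],t(*b)) for a,b in zip((53,0,-53),((191,112),(186,254),(181,398)))]+[("scene",[a,0,82],s(*b)) for a,b in zip((53,0,-53),((177,252),(215,167),(253,83)))]
ob2+=[("top",[80,27,36],t(100,65)),("top",[80,-27,36],t(243,72)),("top",[-80,-27,36],t(238,487)),("top",[-80,27,36],t(82,480)),
("scene",[80,-27,36],s(85,402)),("scene",[80,27,36],s(247,428)),("scene",[-80,27,36],s(350,165)),("scene",[80,-27,0],s(88,498)),("scene",[80,27,0],s(248,508))]
def g(p): return np.concatenate([proj(n,world(P,*p))[0]-o for n,P,o in ob2])
r2=least_squares(g,[.6,-.15,0],loss='soft_l1');print(r2.x)
for (n,_,_),e in zip(ob2,g(r2.x).reshape(-1,2)): print(n,e.round(1))
print("red pin",world([53,0,4],*r2.x),"hole",world([-60,0,40],*r.x[:3]),"lid edge",world(lidp(165,0,r.x[3]),*r.x[:3]))
E
python3 fit.py
```

```text
[0.55114934 0.15673911 0.09423701 0.73605157]
top [0.3 0.2]
top [-0.6  0.3]
top [-0.1  0.4]
top [0.2 0.3]
top [ 0.1 -0.5]
top [0.1 1.3]
top [-0.5 -0.1]
top [-0.2 -1. ]
scene [ 0.1 -0.1]
scene [-0.9  0.1]
scene [-0.2  0.7]
scene [1.  0.3]
scene [0.1 0.8]
scene [-0.4 -0.1]
scene [-0.5 -0.1]
[ 0.49323367 -0.134737   -0.02721838]
top [-0.1  0.2]
top [0.1 0.2]
top [0.2 0.4]
scene [-0.1  0.4]
scene [ 0.2 -0.1]
scene [0.2 0.3]
top [ 0.5 -0.3]
top [-0.1 -0.1]
top [-1.  -0.1]
top [ 1.2 -0.2]
scene [-0.2  0.9]
scene [-0.4 -0.4]
scene [ 0.1 -0.5]
scene [ 0.6 -0.5]
scene [0.3 0.5]
red pin [[ 0.54621403 -0.13617939  0.004     ]] hole [[0.49141556 0.15109326 0.04      ]] lid edge [[0.51573519 0.15339188 0.15818679]]
```

```bash
cat > mv.py <<'E'
# work out numbers: python3 mv.py x y z yaw : target TCP pos, tool down, tool y = world -y rotated by yaw? prints slide/angular values
from h import *
from bench import monitor
import sys
np.set_printoptions(precision=4,suppress=True)
s=monitor.sense();M=R.from_rotvec(s["eef_rot"]).as_matrix();p=s["tool_pos"]
print("t",s["clock"],"pos",p,"F",s["force"],"gap",round(s["finger_gap"],4));print(M)
sg=np.sign(M[1,1])
yaw=-0.027
for a in sys.argv[1:]:
    x=np.array(eval(a),float)
    yw=np.array([-np.sin(yaw),np.cos(yaw),0])*sg; xt=np.array([0,0,-1.]); D=np.c_[xt,yw,np.cross(xt,yw)]
    print(a,"slide",(M.T@(x-p)/.12),"ang",R.from_matrix(M.T@D).as_rotvec()/2)
E
cat > jw.py <<'E'
from h import *
import sys
for a in sys.argv[1:]: print(a,world(eval(a),0.55115,0.15674,0.09424).round(4))
E
python3 mv.py; python3 jw.py "[-24,0,148]" "[-47,0,121]" "[-63,0,87]" "[-69,0,58]"
```

```text
t 0.1 pos [ 0.1824 -0.6232  0.1957] F [-0.1747 -0.8593 -0.2061] gap 0.0854
[[-0.0004  0.281  -0.9597]
 [ 0.0017 -0.9597 -0.281 ]
 [-1.     -0.0018 -0.0001]]
[-24,0,148] [[0.5273 0.1545 0.148 ]]
[-47,0,121] [[0.5044 0.1523 0.121 ]]
[-63,0,87] [[0.4884 0.1508 0.087 ]]
[-69,0,58] [[0.4825 0.1502 0.058 ]]
```

```bash
python3 mv.py "[.30,-.60,.30]"
```

```text
t 0.1 pos [ 0.1824 -0.6232  0.1957] F [-0.1747 -0.8593 -0.2061] gap 0.0854
[[-0.0004  0.281  -0.9597]
 [ 0.0017 -0.9597 -0.281 ]
 [-1.     -0.0018 -0.0001]]
[.30,-.60,.30] slide [-0.8689  0.0886 -0.9951] ang [0.1559 0.0001 0.0009]
```

Call:
drive_tool --slide '[[-0.4, 0, 0], [-0.87, 0, 0], [-0.87, 0.05, -0.4], [-0.87, 0.09, -0.8], [-0.87, 0.09, -0.99], [-0.87, 0.09, -0.99]]' --angular '[[0.05, 0, 0], [0.1, 0, 0], [0.156, 0, 0], [0.156, 0, 0], [0.156, 0, 0], [0.156, 0, 0]]' --hand -1

```text
clock: 0.6
tool_pos: [0.3117, -0.5953, 0.3018]
eef_rot: [-2.222, 0.013, 2.205]
force: [1.4, 1.9, 0.2]
finger_gap: 0.012
```

```bash
python3 mv.py "[.42,-.48,.28]"
```

```text
t 0.6 pos [ 0.3117 -0.5953  0.3018] F [1.4441 1.9347 0.1558] gap 0.012
[[ 0.0077 -0.014  -0.9999]
 [ 0.0024 -0.9999  0.014 ]
 [-1.     -0.0025 -0.0077]]
[.42,-.48,.28] slide [ 0.1909 -0.973  -0.8877] ang [ 0.0065 -0.0038  0.0013]
```

Call:
drive_tool --slide '[[0, -0.33, -0.3], [0, -0.66, -0.6], [0, -1, -0.9], [0, -1, -0.9]]' --angular '[[0, 0, 0], [0, 0, 0], [0, 0, 0], [0, 0, 0]]'

```text
clock: 0.93
tool_pos: [0.4125, -0.481, 0.3005]
eef_rot: [-2.208, 0.027, 2.208]
force: [0.0, 0.0, 0.4]
finger_gap: -0.0001
```

Call:
drive_tool --slide '[[0, -0.33, -0.3], [0, -0.66, -0.6], [0, -1, -0.8], [0, -1, -0.8]]' --angular '[[0, 0, 0], [0, 0, 0], [0, 0, 0], [0, 0, 0]]'

```text
clock: 1.27
tool_pos: [0.5126, -0.3616, 0.3007]
eef_rot: [-2.209, 0.022, 2.208]
force: [-0.7, 1.2, 0.0]
finger_gap: -0.0002
```

Call:
drive_tool --slide '[[0, -0.33, 0], [0, -0.66, 0], [0, -1, 0], [0, -1, 0]]' --angular '[[0, 0, 0], [0, 0, 0], [0, 0, 0], [0, 0, 0]]'

```text
clock: 1.6
tool_pos: [0.5149, -0.2352, 0.3014]
eef_rot: [-2.212, 0.011, 2.212]
force: [1.0, 1.0, 0.3]
finger_gap: 0.0001
```

Call:
drive_tool --slide '[[0, -0.33, 0], [0, -0.66, 0], [0, -1, 0], [0, -1, 0]]' --angular '[[0, 0, 0], [0, 0, 0], [0, 0, 0], [0, 0, 0]]'

```text
clock: 1.93
tool_pos: [0.517, -0.1161, 0.3016]
eef_rot: [-2.213, 0.012, 2.212]
force: [1.3, 1.7, -1.0]
finger_gap: 0.0002
```

Call:
drive_tool --slide '[[0, -0.33, 0], [0, -0.66, 0], [0, -1, 0], [0, -1, 0]]' --angular '[[0, 0, 0], [0, 0, 0], [0, 0, 0], [0, 0, 0]]'

```text
clock: 2.27
tool_pos: [0.5193, 0.0035, 0.3017]
eef_rot: [-2.213, 0.011, 2.211]
force: [0.0, 0.7, -0.2]
finger_gap: -0.0
```

Call:
drive_tool --slide '[[0, -0.33, 0], [0, -0.66, 0], [0, -1, 0], [0, -1, 0], [0, -1, 0], [0, -1, 0]]' --angular '[[0, 0, 0], [0, 0, 0], [0, 0, 0], [0, 0, 0], [0, 0, 0], [0, 0, 0]]'

```text
clock: 2.77
tool_pos: [0.5231, 0.1127, 0.3007]
eef_rot: [-2.208, 0.03, 2.209]
force: [-0.1, 0.3, -0.3]
finger_gap: 0.0002
```

```bash
python3 mv.py "[.52,.154,.19]"
```

```text
t 2.7667 pos [0.5231 0.1127 0.3007] F [-0.1274  0.251  -0.2982] gap 0.0002
[[-0.0009 -0.0263 -0.9997]
 [-0.0007 -0.9997  0.0263]
 [-1.      0.0007  0.0008]]
[.52,.154,.19] slide [ 0.9219 -0.344   0.034 ] ang [ 0.0004  0.0004 -0.0004]
```

Call:
drive_tool --slide '[[0, -0.34, -0.02], [0.3, -0.34, -0.02], [0.6, -0.34, -0.02], [0.92, -0.34, -0.02], [0.92, -0.34, -0.02], [0.92, -0.34, -0.02]]' --angular '[[0, 0, 0], [0, 0, 0], [0, 0, 0], [0, 0, 0], [0, 0, 0], [0, 0, 0]]'

```text
clock: 3.27
tool_pos: [0.5255, 0.1516, 0.1892]
eef_rot: [-2.202, 0.034, 2.213]
force: [0.3, -0.4, 1.3]
finger_gap: 0.0
```

```bash
python3 mv.py "[.527,.154,.15]" "[.504,.152,.121]" "[.488,.151,.087]"
```

```text
t 3.2667 pos [0.5255 0.1516 0.1892] F [ 0.349  -0.3873  1.2819] gap 0.0
[[-0.0049 -0.0295 -0.9996]
 [-0.0014 -0.9996  0.0296]
 [-1.      0.0016  0.0049]]
[.527,.154,.15] slide [ 0.3268 -0.0212 -0.0133] ang [-0.0013  0.0024 -0.0008]
[.504,.152,.121] slide [0.5694 0.0007 0.1766] ang [-0.0013  0.0024 -0.0008]
[.488,.151,.087] slide [0.8534 0.0125 0.3082] ang [-0.0013  0.0024 -0.0008]
```

Now I'll push the lid down along the arc, in modest steps.

Call:
drive_tool --slide '[[0.15, 0, 0], [0.3, 0, 0], [0.37, 0, 0.04], [0.43, 0, 0.08], [0.5, 0, 0.13], [0.57, 0, 0.17], [0.63, 0, 0.2], [0.68, 0, 0.23], [0.74, 0, 0.26], [0.8, 0, 0.28], [0.85, 0, 0.3], [0.85, 0, 0.3]]' --angular '[[0, 0, 0], [0, 0, 0], [0, 0, 0], [0, 0, 0], [0, 0, 0], [0, 0, 0], [0, 0, 0], [0, 0, 0], [0, 0, 0], [0, 0, 0], [0, 0, 0], [0, 0, 0]]'

```text
clock: 4.27
tool_pos: [0.4782, 0.1521, 0.0853]
eef_rot: [-2.19, 0.038, 2.236]
force: [-23.2, -4.3, 10.3]
finger_gap: -0.0001
```

```bash
python3 mv.py "[.484,.15,.058]"; python3 - <<'E'
from bench import vision
import cv2,numpy as np
t=vision.capture("top");s=vision.capture("scene")
a=cv2.resize(t[150:300,190:390],(800,600)) ;cv2.imwrite("pics/d1.png",a[:,:,::-1])
a=cv2.resize(s[150:330,300:480],(600,600)) ;cv2.imwrite("pics/d2.png",a[:,:,::-1])
E
```

```text
t 4.2667 pos [0.4782 0.1521 0.0853] F [-23.2177  -4.2947  10.2953] gap -0.0001
[[-0.0206 -0.025  -0.9995]
 [-0.0089 -0.9996  0.0252]
 [-0.9997  0.0094  0.0204]]
[.484,.15,.058] slide [ 0.2264  0.014  -0.0537] ang [ 0.0009  0.0102 -0.0047]
```

View pics/d2.png

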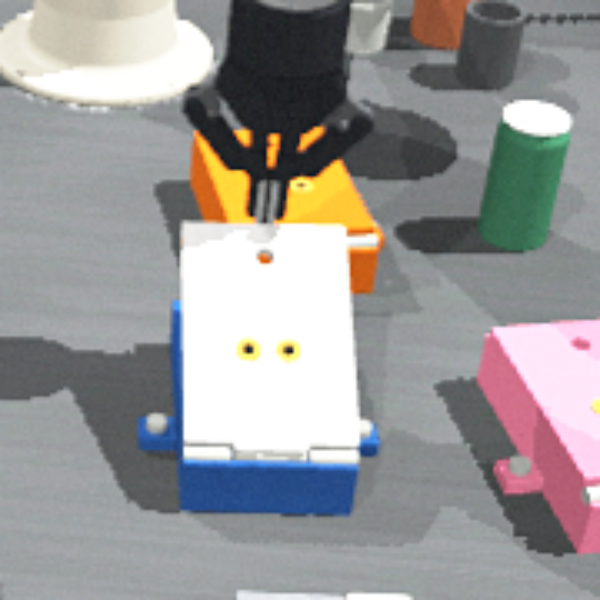

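The fingers slipped off the lid's free edge because my start point was too near it. I'll back off, go up and re-approach farther in.

Call:
drive_tool --slide '[[0, 0, 0.15], [0, 0, 0.25], [-0.3, 0, 0.25], [-0.6, 0, 0.25], [-0.95, 0, 0.25], [-0.95, 0, 0.25], [-0.95, 0, 0.25]]' --angular '[[0, 0, 0], [0, 0, 0], [0, 0, 0], [0, 0, 0], [0, 0, 0], [0, 0, 0], [0, 0, 0]]'

```text
clock: 4.95
tool_pos: [0.4627, 0.1566, 0.2055]
eef_rot: [-2.215, 0.03, 2.2]
force: [0.3, 0.5, 0.7]
finger_gap: -0.0003
```

```bash
python3 mv.py "[.53,.154,.18]"; python3 - <<'E'
from bench import vision
import cv2,numpy as np
t=vision.capture("top");s=vision.capture("scene")
a=cv2.resize(t[150:300,190:390],(800,600)) ;cv2.imwrite("pics/d3.png",a[:,:,::-1])
a=cv2.resize(s[190:310,330:450],(600,600)) ;cv2.imwrite("pics/d4.png",a[:,:,::-1])
E
```

```text
t 4.95 pos [0.4627 0.1566 0.2055] F [0.2966 0.5304 0.6556] gap -0.0003
[[ 0.0065 -0.0274 -0.9996]
 [ 0.0002 -0.9996  0.0274]
 [-1.     -0.0004 -0.0065]]
[.53,.154,.18] slide [ 0.216   0.0063 -0.5594] ang [-0.0002 -0.0032  0.0002]
```

View pics/d4.png

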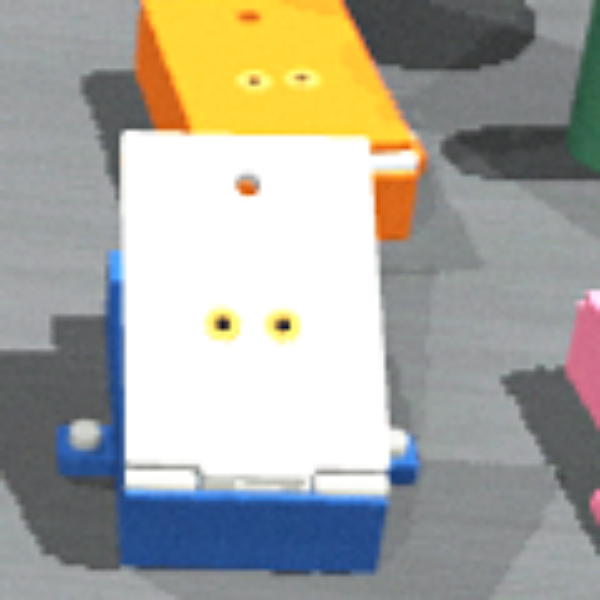

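```bash
python3 - <<'E'
from h import *
J=(0.55115,0.15674,0.09424)
for q in (.7,.6,.5,.45,.4,.3): print(q,proj("scene",world(lidp(165,-55,q),*J)),proj("scene",world(lidp(140,0,q),*J)),world(lidp(120,0,q),*J),world(lidp(165,0,q),*J))
E
```

```text
0.7 [[355.54054199 210.13108945]] [[380.68780362 221.74223177]] [[0.5458348  0.15623761 0.12495454]] [[0.51156963 0.15299886 0.15394434]]
0.6 [[354.96520024 212.40114478]] [[379.87014866 223.47121447]] [[0.53781558 0.15547963 0.11601045]] [[0.50084028 0.15198473 0.14141936]]
0.5 [[354.40190747 215.29080127]] [[379.07767521 225.75194424]] [[0.53072538 0.15480947 0.10630689]] [[0.4914094  0.15109332 0.12788104]]
0.45 [[354.12608243 216.95232116]] [[378.69272381 227.08686141]] [[0.52755118 0.15450944 0.10120034]] [[0.48721087 0.15069647 0.12077378]]
0.4 [[353.8547716  218.74992788]] [[378.3161922  228.54473665]] [[0.52463504 0.15423381 0.09594081]] [[0.48337121 0.15033355 0.11346464]]
0.3 [[353.32742033 222.72842196]] [[377.59083306 231.80886392]] [[0.51960542 0.15375841 0.08501579]] [[0.47680604 0.14971301 0.0983142 ]]
```

Call:
drive_tool --slide '[[0, 0, -0.3], [0, 0.02, -0.53], [0.2, 0.02, -0.53], [0.5, 0.02, -0.53], [0.6, 0.02, -0.53], [0.7, 0.02, -0.53], [0.7, 0.02, -0.53]]' --angular '[[0, 0, 0], [0, 0, 0], [0, 0, 0], [0, 0, 0], [0, 0, 0], [0, 0, 0], [0, 0, 0]]'

```text
clock: 5.63
tool_pos: [0.5216, 0.1513, 0.1158]
eef_rot: [-2.202, 0.03, 2.215]
force: [0.0, 0.0, 0.5]
finger_gap: -0.0001
```

```bash
python3 mv.py "[.505,.152,.058]"
```

```text
t 5.6333 pos [0.5216 0.1513 0.1158] F [0.0042 0.0208 0.4727] gap -0.0001
[[-0.0057 -0.0263 -0.9996]
 [-0.001  -0.9997  0.0263]
 [-1.      0.0011  0.0056]]
[.505,.152,.058] slide [ 0.4827 -0.0029  0.136 ] ang [ 0.0004  0.0028 -0.0006]
```

Call:
drive_tool --slide '[[0.06, 0, 0], [0.12, 0, 0.02], [0.18, 0, 0.04], [0.24, 0, 0.06], [0.3, 0, 0.08], [0.36, 0, 0.1], [0.42, 0, 0.12], [0.46, 0, 0.13], [0.48, 0, 0.13], [0.48, 0, 0.13], [0.48, 0, 0.13]]' --angular '[[0, 0, 0], [0, 0, 0], [0, 0, 0], [0, 0, 0], [0, 0, 0], [0, 0, 0], [0, 0, 0], [0, 0, 0], [0, 0, 0], [0, 0, 0], [0, 0, 0]]'

```text
clock: 6.55
tool_pos: [0.5088, 0.1523, 0.0611]
eef_rot: [-2.208, 0.03, 2.208]
force: [-0.6, -0.5, 0.2]
finger_gap: 0.0005
```

```bash
python3 - <<'E'
from bench import vision
import cv2,numpy as np
s=vision.capture("scene")
a=cv2.resize(s[190:310,330:450],(600,600)) ;cv2.imwrite("pics/d5.png",a[:,:,::-1])
E
```

```text
(no output)
```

View pics/d5.png

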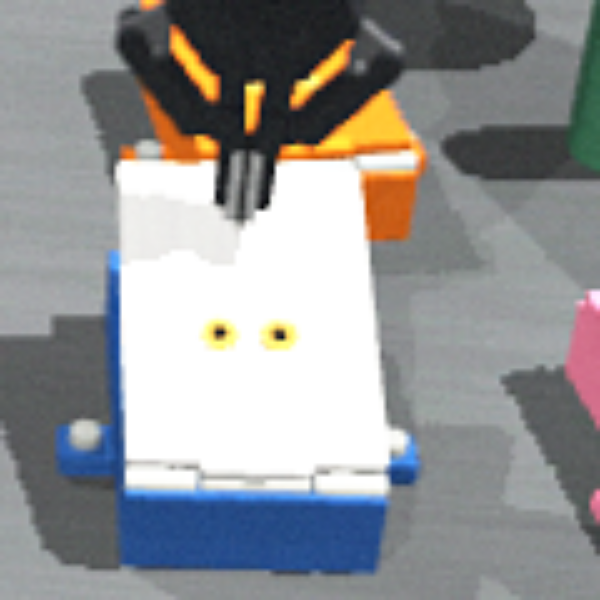

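```bash
python3 - <<'E'
from h import *
J=(0.55115,0.15674,0.09424)
print((proj("scene",[.5088,.1523,.0611])-[330,190])*5)
for q in (.35,.3,.25,.2,.15,.1,.05,0): print(q,(proj("scene",world([lidp(165,-55,q),lidp(165,55,q),lidp(80,0,q)],*J))-[330,190]).round(1).tolist(),world(lidp(130,0,q),*J))
s=vision.capture("top")
a=cv2.resize(s[170:290,210:310],(500,600)) ;cv2.imwrite("pics/d6.png",a[:,:,::-1])
E
```

```text
[[232.50124662 272.44890928]]
0.35 [[23.6, 30.7], [71.4, 32.0], [49.2, 62.1]] [[0.5126322  0.1530993  0.09397044]]
0.3 [[23.3, 32.7], [70.8, 34.1], [48.9, 63.0]] [[0.51009445 0.15285943 0.08797099]]
0.25 [[23.1, 34.9], [70.3, 36.2], [48.7, 63.9]] [[0.50785838 0.15264808 0.08185164]]
0.2 [[22.8, 37.2], [69.7, 38.5], [48.5, 64.9]] [[0.50592959 0.15246577 0.07562768]]
0.15 [[22.6, 39.6], [69.2, 40.9], [48.3, 66.0]] [[0.5043129  0.15231296 0.06931467]]
0.1 [[22.3, 42.0], [68.8, 43.4], [48.1, 67.1]] [[0.50301235 0.15219003 0.06292839]]
0.05 [[22.1, 44.6], [68.3, 45.9], [47.9, 68.3]] [[0.50203118 0.15209729 0.05648479]]
0 [[21.9, 47.3], [67.9, 48.6], [47.7, 69.5]] [[0.50137187 0.15203497 0.05      ]]
```

View pics/d6.png

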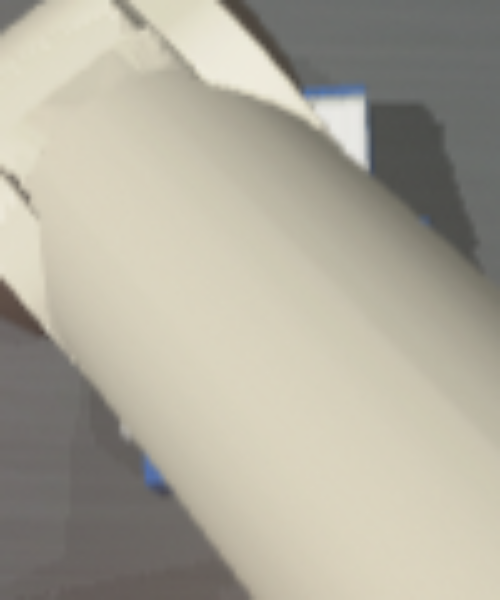

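```bash
python3 - <<'E'
from h import *
print(proj("scene",[[.4782,.1521,.0853],[.4782,.1521,.12]]), proj("scene",[[.5088,.1523,.0611],[.5088,.1523,.0861],[.497,.1523,.0611]]))
from bench import monitor
print(monitor.sense())
s=vision.capture("scene")
a=cv2.resize(s[140:300,300:460],(600,600)) ;cv2.imwrite("pics/d7.png",a[:,:,::-1])
E
```

```text
[[377.56196345 228.48112346]
 [378.95443646 215.87752808]] [[376.50024932 244.48978186]
 [377.49557977 235.57617949]
 [376.58011023 241.5672222 ]]
{'clock': 6.65, 'joint_positions': array([ 0.2016069 ,  0.53409599, -0.68054432,  1.94959642,  0.45615113,
        0.81423792, -2.32967448]), 'qd': array([-0.00027375, -0.00094928,  0.00202276,  0.00126211,  0.00108691,
       -0.001332  ,  0.00050724]), 'effort': array([-2.49662739e-02, -4.69083381e+01, -8.95127624e+00, -2.06233531e+01,
        9.91023233e-03,  6.33665768e-03, -4.75190118e-04]), 'tool_pos': array([0.50909233, 0.15237699, 0.06140423]), 'eef_rot': array([-2.20831712,  0.02980042,  2.20679606]), 'force': array([0.85572644, 0.05493478, 0.34206218]), 'torque': array([ 0.0098594 ,  0.04812574, -0.01307858]), 'finger_gap': 0.0002060672824170514}
```

View pics/d7.png

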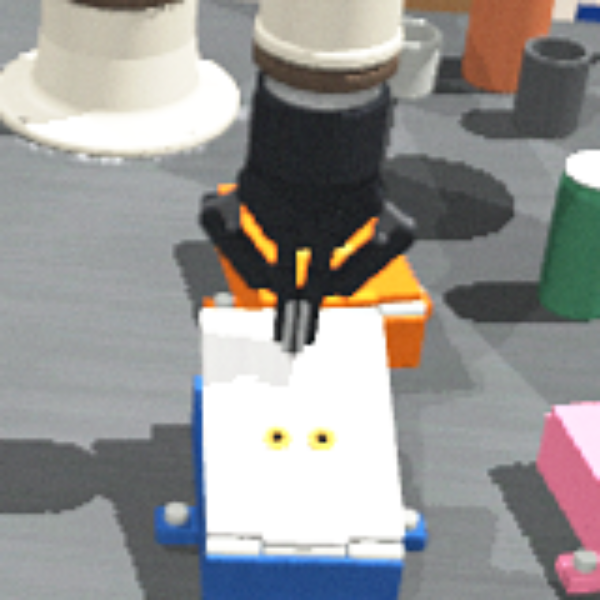

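Call:
drive_tool --slide '[[-0.3, 0, 0], [-0.6, 0, 0], [-0.6, 0, 0], [-0.6, 0, 0]]' --angular '[[0, 0, 0], [0, 0, 0], [0, 0, 0], [0, 0, 0]]'

```text
clock: 7.03
tool_pos: [0.5108, 0.1528, 0.1356]
eef_rot: [-2.213, 0.03, 2.201]
force: [0.2, -0.6, -0.6]
finger_gap: 0.0001
```

```bash
python3 - <<'E'
from h import *
from bench import monitor
s=vision.capture("scene")
p=monitor.sense()["tool_pos"];print(p)
uv=(proj("scene",[p,p+[0,0,.019],p+[0,0,.073]])-[300,140])*3.75;print(uv)
a=np.ascontiguousarray(cv2.resize(s[140:300,300:460],(600,600))[:,:,::-1])
for q in uv: cv2.drawMarker(a,tuple(int(i) for i in q),(0,255,0),0,14)
cv2.imwrite("pics/d8.png",a)
E
```

```text
[0.50943093 0.15208892 0.13400825]
[[297.66832027 292.35810659]
 [300.7178102  264.97336875]
 [309.73281033 183.94033044]]
```

View pics/d8.png

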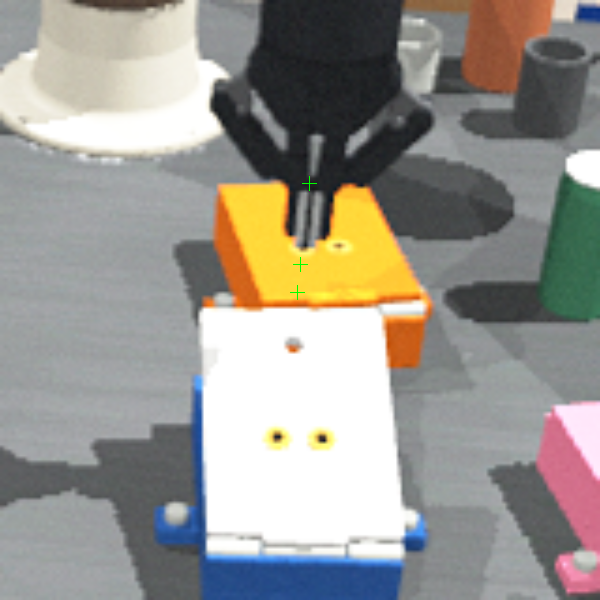

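The fingertips really sit about 28 mm higher than the reported TCP. Both the picture and the lid contact show it: the lid rests at about 0.31 rad. I'll correct for that and keep pushing while I watch the force.

Call:
drive_tool --slide '[[0.3, 0, 0], [0.58, 0, 0.01], [0.62, 0, 0.02], [0.66, 0, 0.03], [0.7, 0, 0.04], [0.74, 0, 0.05], [0.78, 0, 0.06], [0.8, 0, 0.06], [0.8, 0, 0.06]]' --angular '[[0, 0, 0], [0, 0, 0], [0, 0, 0], [0, 0, 0], [0, 0, 0], [0, 0, 0], [0, 0, 0], [0, 0, 0], [0, 0, 0]]'

```text
clock: 7.83
tool_pos: [0.5016, 0.1524, 0.0373]
eef_rot: [-2.208, 0.03, 2.207]
force: [-0.2, -0.2, 0.1]
finger_gap: -0.0001
```

```bash
cat > snap.py <<'E'
from h import *
from bench import monitor
import sys
n,nm,u0,v0,w,f=sys.argv[1],sys.argv[2],*map(int,sys.argv[3:7])
s=vision.capture(n); st=monitor.sense(); p=st["tool_pos"];print(st["clock"],p,st["force"],st["finger_gap"])
h=min(w,600//f)
uv=(proj(n,[p])-[u0,v0])*f
a=np.ascontiguousarray(cv2.resize(s[v0:v0+h,u0:u0+w],None,fx=f,fy=f,interpolation=2)[:,:,::-1])
for q in uv: cv2.drawMarker(a,tuple(int(i) for i in q),(0,255,0),0,14)
cv2.imwrite(f"pics/{nm}.png",a)
E
python3 snap.py scene d9 300 140 150 4
```

```text
7.8833 [0.50170179 0.15241851 0.03742253] [ 0.35254525  0.73450339 -0.18805176] 1.819460132945048e-05
```

View pics/d9.png

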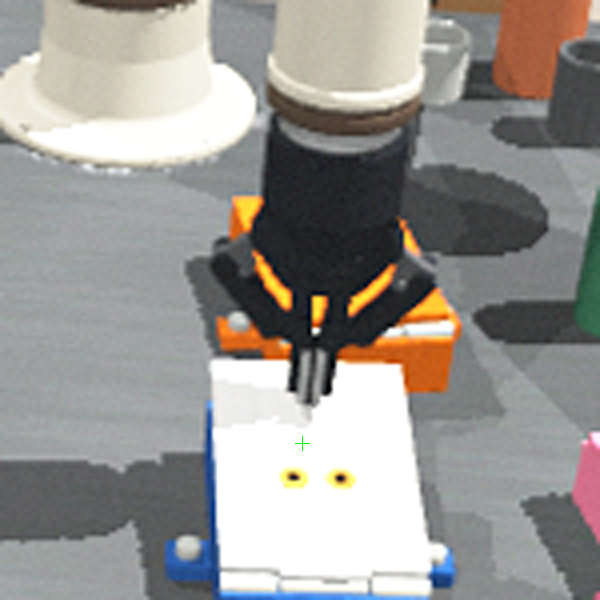

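Call:
drive_tool --slide '[[0.03, 0, 0], [0.06, 0, 0], [0.09, 0, 0], [0.1, 0, 0], [0.1, 0, 0], [0.1, 0, 0]]' --angular '[[0, 0, 0], [0, 0, 0], [0, 0, 0], [0, 0, 0], [0, 0, 0], [0, 0, 0]]'

```text
clock: 8.38
tool_pos: [0.5014, 0.1524, 0.0249]
eef_rot: [-2.207, 0.03, 2.208]
force: [0.2, 0.6, -0.4]
finger_gap: 0.0002
```

```bash
python3 snap.py scene d10 300 140 150 4
```

```text
8.4333 [0.50140801 0.15243177 0.02504442] [-0.03712766 -0.16334641 -0.78967936] -3.5664868973866264e-06
```

View pics/d10.png

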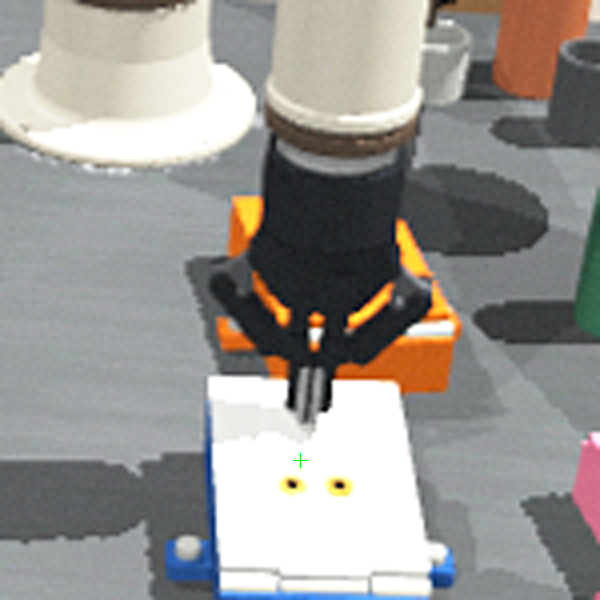

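Call:
drive_tool --slide '[[0.02, 0, 0], [0.03, 0, 0], [0.03, 0, 0], [0.03, 0, 0]]' --angular '[[0, 0, 0], [0, 0, 0], [0, 0, 0], [0, 0, 0]]'

```text
clock: 8.77
tool_pos: [0.5017, 0.1525, 0.0217]
eef_rot: [-2.208, 0.03, 2.207]
force: [-0.0, -0.3, 2.2]
finger_gap: 0.0
```

Call:
drive_tool --slide '[[0.02, 0, 0], [0.03, 0, 0], [0.03, 0, 0], [0.03, 0, 0]]' --angular '[[0, 0, 0], [0, 0, 0], [0, 0, 0], [0, 0, 0]]'

```text
clock: 9.1
tool_pos: [0.5014, 0.1525, 0.0182]
eef_rot: [-2.208, 0.03, 2.208]
force: [-2.0, -0.3, 6.8]
finger_gap: -0.0001
```

Call:
drive_tool --slide '[[0.02, 0, 0], [0.03, 0, 0], [0.03, 0, 0], [0.03, 0, 0]]' --angular '[[0, 0, 0], [0, 0, 0], [0, 0, 0], [0, 0, 0]]'

```text
clock: 9.43
tool_pos: [0.5011, 0.1525, 0.0154]
eef_rot: [-2.208, 0.031, 2.209]
force: [-3.9, -1.2, 14.5]
finger_gap: 0.0002
```

Call:
drive_tool --slide '[[-0.3, 0, 0], [-0.6, 0, 0], [-0.9, 0, 0], [-1, 0.3, 0], [-1, 0.6, -0.1], [-1, 0.9, -0.1], [-1, 1, -0.1]]' --angular '[[0, 0, 0], [0, 0, 0], [0, 0, 0], [0, 0, 0], [0, 0, 0], [0, 0, 0], [0, 0, 0]]'

```text
clock: 10.02
tool_pos: [0.5105, 0.0253, 0.1342]
eef_rot: [-2.206, 0.041, 2.206]
force: [0.0, -0.9, -0.2]
finger_gap: 0.0001
```

Call:
drive_tool --slide '[[0, 0.33, -0.1], [0, 0.66, -0.2], [0, 1, -0.26], [0, 1, -0.26]]' --angular '[[0, 0, 0], [0, 0, 0], [0, 0, 0], [0, 0, 0]]' --hand 0.3

```text
clock: 10.35
tool_pos: [0.5385, -0.1002, 0.1336]
eef_rot: [-2.204, 0.049, 2.204]
force: [0.0, -2.3, -0.1]
finger_gap: 0.0483
```

```bash
python3 mv.py "[.546,-.136,.11]"; python3 - <<'E'
from bench import vision
import cv2
s=vision.capture("scene");cv2.imwrite("pics/e0.png",cv2.resize(s[190:290,330:430],(600,600))[:,:,::-1])
t=vision.capture("top");cv2.imwrite("pics/e1.png",cv2.resize(t[170:290,210:310],(500,600))[:,:,::-1])
E
```

```text
t 10.35 pos [ 0.5385 -0.1002  0.1336] F [ 0.0193 -2.3291 -0.1029] gap 0.0483
[[-0.0003 -0.0397 -0.9992]
 [-0.005  -0.9992  0.0397]
 [-1.      0.005   0.0001]]
[.546,-.136,.11] slide [ 0.1978  0.295  -0.0742] ang [-0.0064  0.0001 -0.0025]
```

View pics/e0.png

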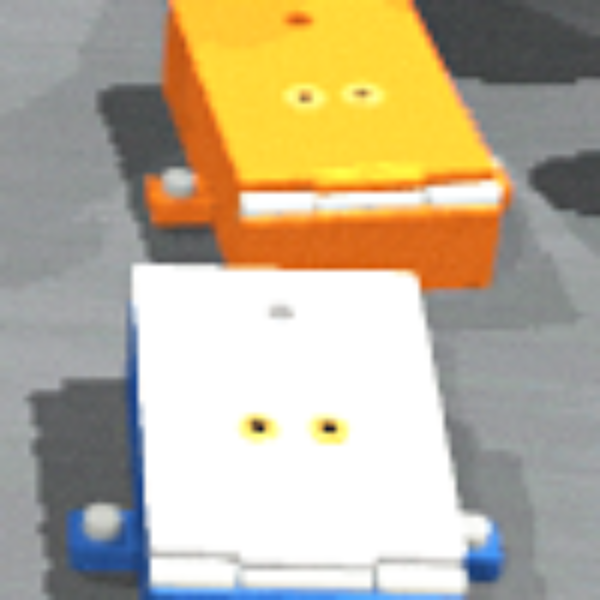

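View pics/e1.png

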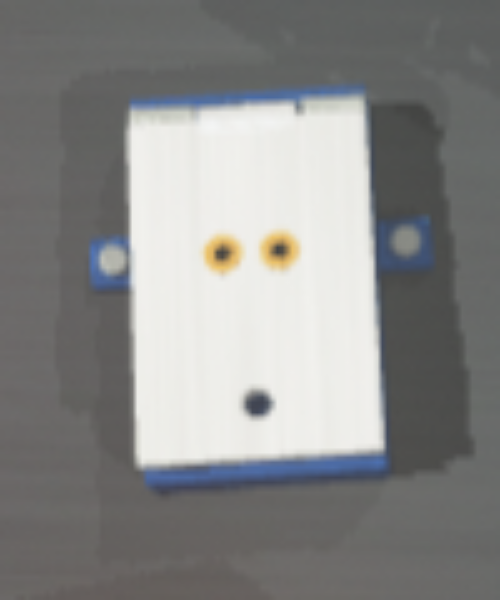

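The lid is shut to ajar, about 0.05 rad. The lid hole is at top (261,250) and scene (376,242). Next I'll hover over the red pin.

Call:
drive_tool --slide '[[0, 0.2, -0.05], [0, 0.29, -0.07], [0, 0.29, -0.07], [0, 0.29, -0.07]]' --angular '[[0, 0, 0], [0, 0, 0], [0, 0, 0], [0, 0, 0]]'

```text
clock: 10.78
tool_pos: [0.5453, -0.123, 0.1341]
eef_rot: [-2.207, 0.03, 2.208]
force: [0.1, 0.7, -1.0]
finger_gap: 0.0553
```

```bash
python3 - <<'E'
from h import *
J=(0.55115,0.15674,0.09424)
for n in("top","scene"):
  for q in(.04,.05,.06):print(n,q,proj(n,world([lidp(140,0,q),lidp(140,0,q,0)],*J)))
E
python3 snap.py scene e2 190 130 150 4;python3 snap.py top e3 330 170 120 5
```

```text
top 0.04 [[261.34673853 250.82167778]
 [261.82978326 251.63372749]]
top 0.05 [[261.27639925 250.65991919]
 [261.76255706 251.51789723]]
top 0.06 [[261.20567243 250.49170081]
 [261.6949011  251.39568903]]
scene 0.04 [[375.90472429 242.20615858]
 [375.5099193  245.56368751]]
scene 0.05 [[375.96370083 241.76120841]
 [375.56515715 245.09765763]]
scene 0.06 [[376.02317338 241.31953758]
 [375.62091002 244.63461743]]
10.8333 [ 0.54528688 -0.12208719  0.13419869] [-0.82650964  1.08075898 -0.57369352] 0.055444235793910515
10.8833 [ 0.54533584 -0.12177437  0.13427975] [ 0.209808   -0.32261653 -0.44690433] 0.05573126347557514
```

View pics/e2.png

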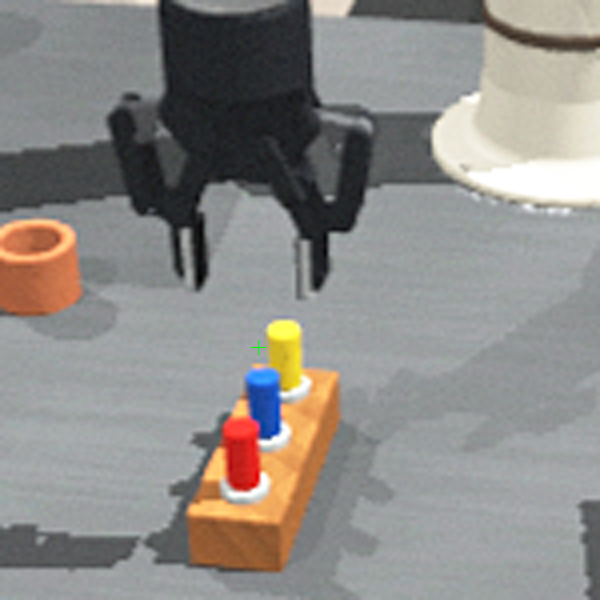

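View pics/e3.png

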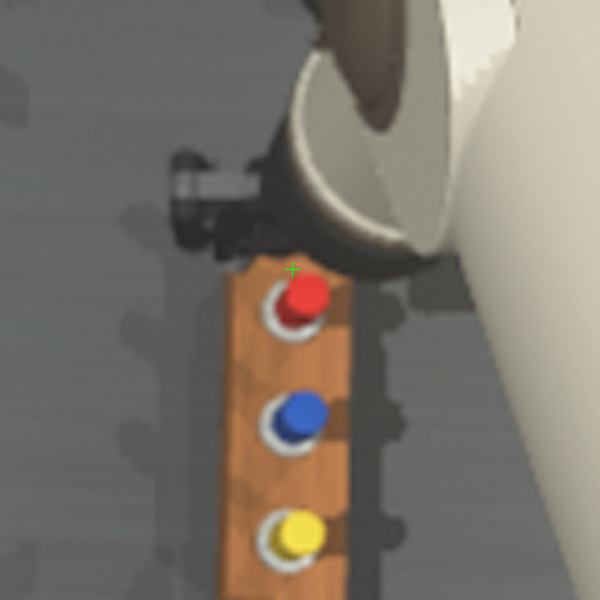

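```bash
python3 - <<'E'
from h import *
a=cv2.imread("pics/e3.png");cv2.imwrite("pics/e4.png",np.clip(cv2.resize(a[120:300,130:330],(800,720),interpolation=2)[:600].astype(float)*2.2,0,255).astype(np.uint8))
for n in("scene","top"):
  for dz in(.03,.04,.05,.1): print(n,dz,proj(n,[[.5453,-.122+.0277+k,.1343+dz] for k in(0,.01)]).round(1).tolist())
E
```

```text
scene 0.03 [[266.4, 206.1], [270.9, 206.4]]
scene 0.04 [[266.2, 202.1], [270.8, 202.4]]
scene 0.05 [[266.0, 198.0], [270.6, 198.4]]
scene 0.1 [[265.0, 177.2], [269.7, 177.6]]
top 0.03 [[377.4, 220.6], [372.5, 220.4]]
top 0.04 [[378.1, 219.5], [373.1, 219.4]]
top 0.05 [[378.8, 218.5], [373.8, 218.3]]
top 0.1 [[382.4, 212.9], [377.1, 212.7]]
```

View pics/e4.png

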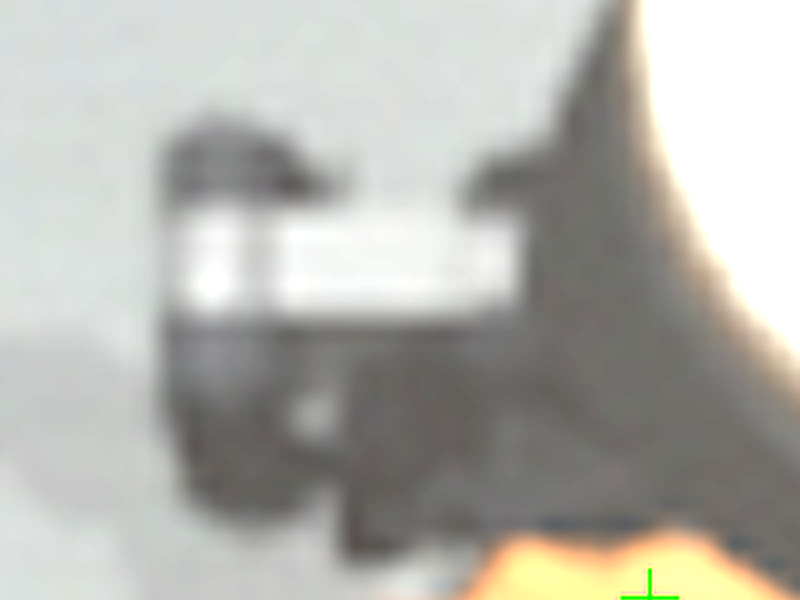

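```bash
python3 - <<'E'
from h import *
f=lambda p:np.r_[proj("top",p)[0]-[367,207.2],proj("scene",p)[0]-[279,160]]
r=least_squares(f,[.54,-.08,.25]);print(r.x,r.fun)
f=lambda p:np.r_[proj("top",p)[0]-[375,218.5],proj("scene",p)[0]-[265.7,204.2]]
r=least_squares(f,[.54,-.08,.25]);print(r.x,r.fun)
E
```

```text
[ 0.54548234 -0.06175862  0.27582374] [ 0.74770725 -0.09059053  0.84117423  0.10787596]
[ 0.54853566 -0.09148518  0.17058022] [ 1.45907814 -0.18996252  1.55280275  0.21506206]
```

Call:
drive_tool --slide '[[0, 0.12, 0], [0, 0.12, 0], [0, 0.12, 0], [0.2, 0.12, 0], [0.3, 0.12, 0], [0.3, 0.12, 0]]' --angular '[[0, 0, 0], [0, 0, 0], [0, 0, 0], [0, 0, 0], [0, 0, 0], [0, 0, 0]]'

```text
clock: 11.38
tool_pos: [0.5425, -0.1366, 0.0955]
eef_rot: [-2.202, 0.027, 2.213]
force: [-0.9, -0.2, -0.2]
finger_gap: 0.0556
```

```bash
python3 snap.py scene e5 190 130 150 4; python3 snap.py top e6 330 170 120 5;python3 mv.py "[.546,-.136,.016]"
```

```text
11.4333 [ 0.54349232 -0.13678851  0.09683218] [-0.13511251 -0.43527531 -0.17901445] 0.05527898830045301
11.4833 [ 0.544571   -0.13705117  0.09786214] [-0.73619888  0.37243729  0.88199274] 0.055609797379154335
t 11.4833 pos [ 0.5446 -0.1371  0.0979] F [-0.7362  0.3724  0.882 ] gap 0.0556
[[-0.0016 -0.0261 -0.9997]
 [ 0.001  -0.9997  0.0261]
 [-1.     -0.0009  0.0017]]
[.546,-.136,.016] slide [ 0.6822 -0.0084 -0.0128] ang [0.0004 0.0008 0.0005]
```

View pics/e5.png

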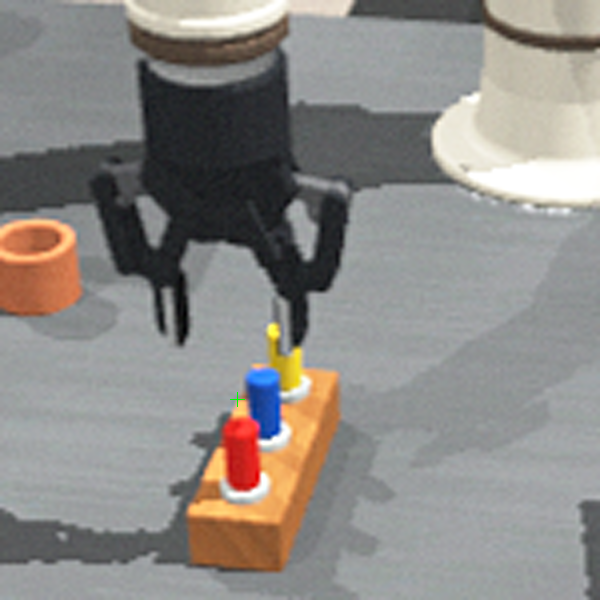

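Call:
drive_tool --slide '[[0.12, 0, -0.01], [0.24, 0, -0.01], [0.36, 0, -0.01], [0.48, 0, -0.01], [0.6, 0, -0.01], [0.68, 0, -0.01], [0.68, 0, -0.01], [0.68, 0, -0.01], [0.68, 0, -0.01]]' --angular '[[0, 0, 0], [0, 0, 0], [0, 0, 0], [0, 0, 0], [0, 0, 0], [0, 0, 0], [0, 0, 0], [0, 0, 0], [0, 0, 0]]'

```text
clock: 12.23
tool_pos: [0.547, -0.138, 0.0172]
eef_rot: [-2.209, 0.03, 2.207]
force: [1.0, 0.0, 0.2]
finger_gap: 0.0559
```

```bash
python3 snap.py scene e7 190 160 150 4
```

```text
12.2833 [ 0.54719053 -0.13816553  0.01744048] [-0.04237524  0.3570834   0.1886317 ] 0.055353470174176474
```

View pics/e7.png

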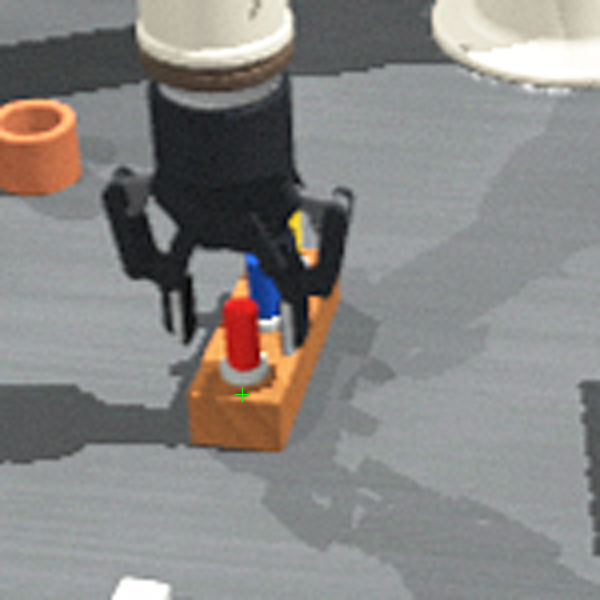

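Call:
drive_tool --slide '[[-0.04, -0.01, 0], [-0.04, -0.01, 0], [-0.04, -0.01, 0]]' --angular '[[0, 0, 0], [0, 0, 0], [0, 0, 0]]'

```text
clock: 12.53
tool_pos: [0.5473, -0.137, 0.0225]
eef_rot: [-2.21, 0.031, 2.206]
force: [0.3, -0.3, 0.5]
finger_gap: 0.0555
```

Call:
drive_tool --slide '[[0, 0, 0], [0, 0, 0], [0, 0, 0], [0, 0, 0], [0, 0, 0], [0, 0, 0], [0, 0, 0], [0, 0, 0]]' --angular '[[0, 0, 0], [0, 0, 0], [0, 0, 0], [0, 0, 0], [0, 0, 0], [0, 0, 0], [0, 0, 0], [0, 0, 0]]' --hand -1

```text
clock: 13.2
tool_pos: [0.5465, -0.1369, 0.0217]
eef_rot: [-2.208, 0.03, 2.208]
force: [-1.1, 1.0, 4.4]
finger_gap: 0.0183
```

```bash
python3 snap.py scene e8 190 160 150 4
```

```text
13.25 [ 0.54647994 -0.13687518  0.02169681] [-1.91578564  0.46836345  4.07284394] 0.01763690214370412
```

View pics/e8.png

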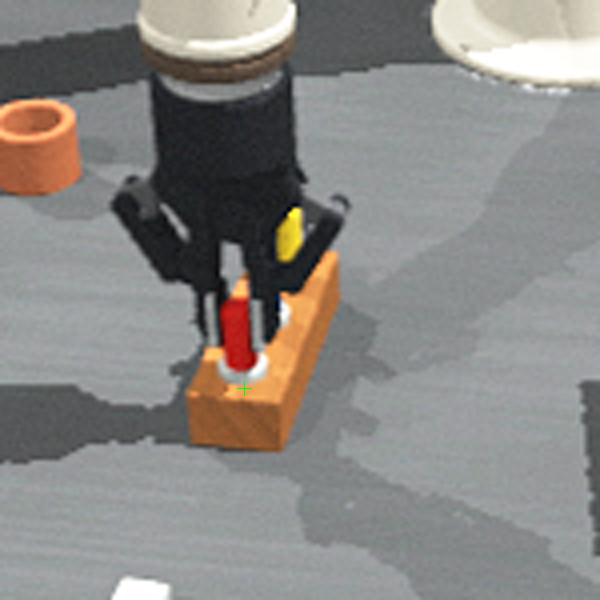

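```bash
python3 - <<'E'
import cv2
a=cv2.imread("pics/e8.png");cv2.imwrite("pics/e9.png",cv2.resize(a[270:400,170:320],(690,598),interpolation=2))
E
python3 snap.py top e10 330 170 120 5
```

```text
13.3 [ 0.54652328 -0.13688772  0.02169599] [-1.30490136 -0.0625485   5.18129904] 0.01828929887333259
```

View pics/e9.png

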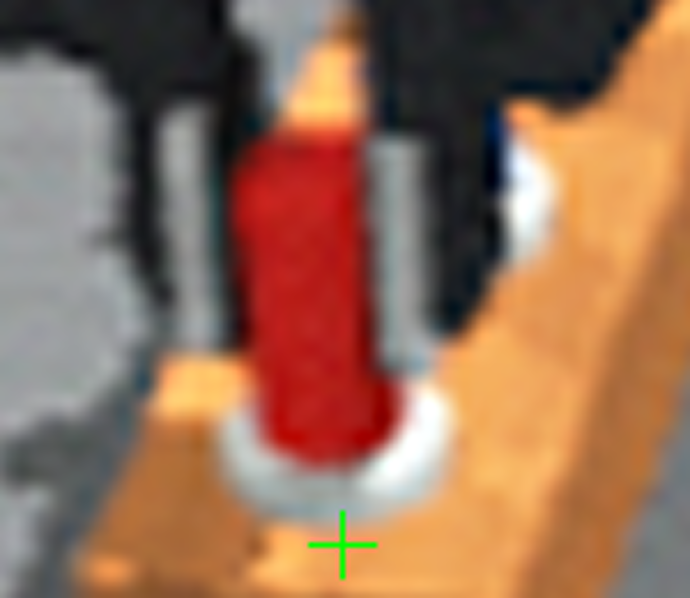

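View pics/e10.png

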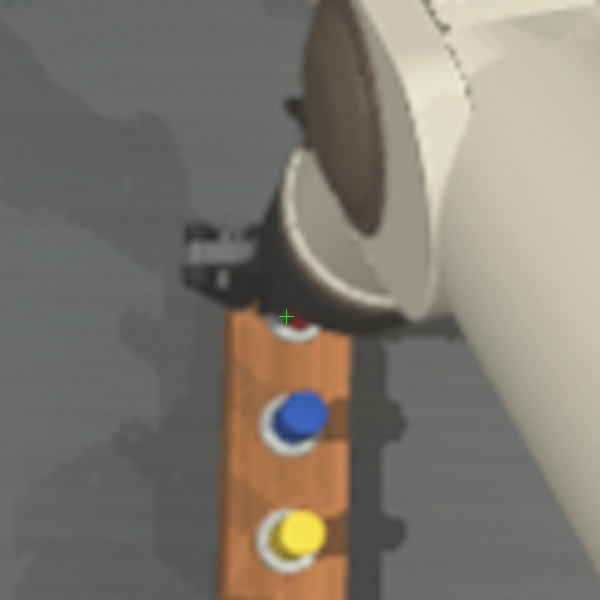

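Call:
drive_tool --slide '[[-0.05, 0, 0], [-0.15, 0, 0], [-0.3, 0, 0], [-0.5, 0, 0], [-0.7, 0, 0], [-0.85, 0, 0], [-1, 0, 0], [-1, 0, 0], [-1, 0, 0]]' --angular '[[0, 0, 0], [0, 0, 0], [0, 0, 0], [0, 0, 0], [0, 0, 0], [0, 0, 0], [0, 0, 0], [0, 0, 0], [0, 0, 0]]'

```text
clock: 14.05
tool_pos: [0.5471, -0.1374, 0.1429]
eef_rot: [-2.211, 0.032, 2.206]
force: [0.1, 0.1, -2.0]
finger_gap: 0.0182
```

```bash
python3 snap.py scene f1 190 130 150 4;python3 snap.py top f2 330 170 120 5
```

```text
14.1 [ 0.54610417 -0.13723116  0.14162624] [-1.40924265  0.29631009 -2.00292305] 0.018247564280310612
14.15 [ 0.54553617 -0.13708198  0.14085449] [-0.0317495  -0.57478258 -0.63618208] 0.017825789881987936
```

View pics/f1.png

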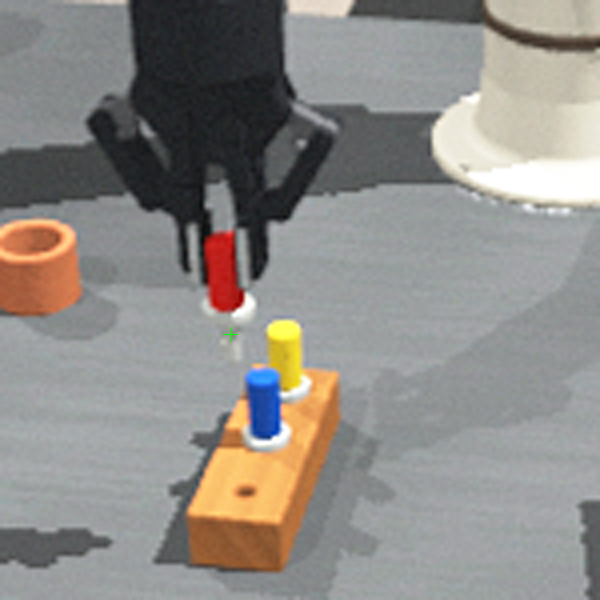

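View pics/f2.png

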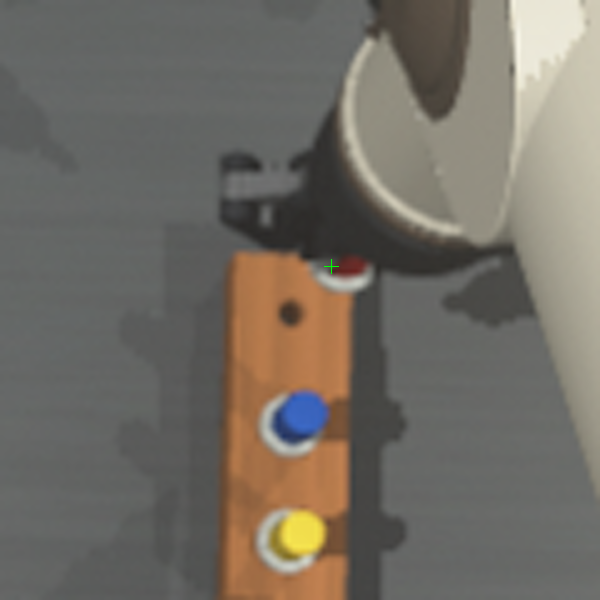

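```bash
python3 - <<'E'
import cv2
a=cv2.imread("pics/f1.png");cv2.imwrite("pics/f3.png",cv2.resize(a[220:370,170:290],(600,750),interpolation=2)[:600])
cv2.imwrite("pics/f3b.png",cv2.resize(a[300:370,190:270],(640,560),interpolation=2))
b=cv2.imread("pics/f2.png");cv2.imwrite("pics/f4.png",cv2.resize(b[230:310,280:400],(780,520),interpolation=2))
E
```

```text
(no output)
```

View pics/f3.png

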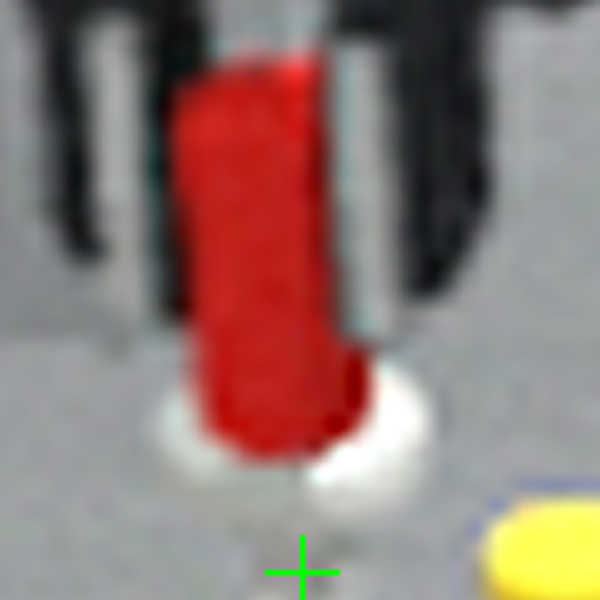

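View pics/f3b.png

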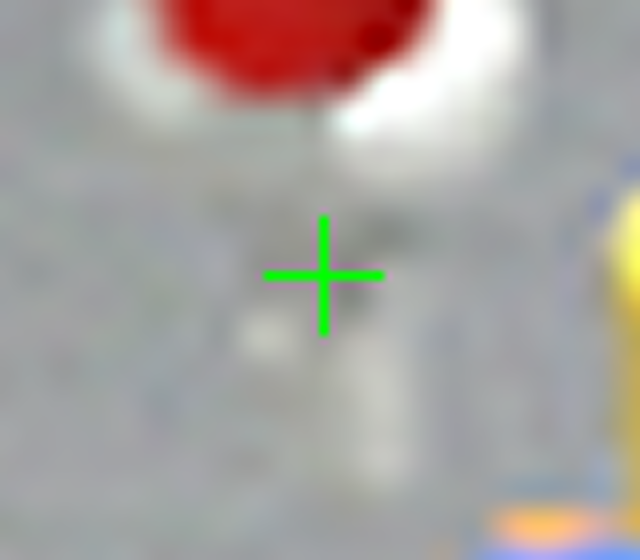

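View pics/f4.png

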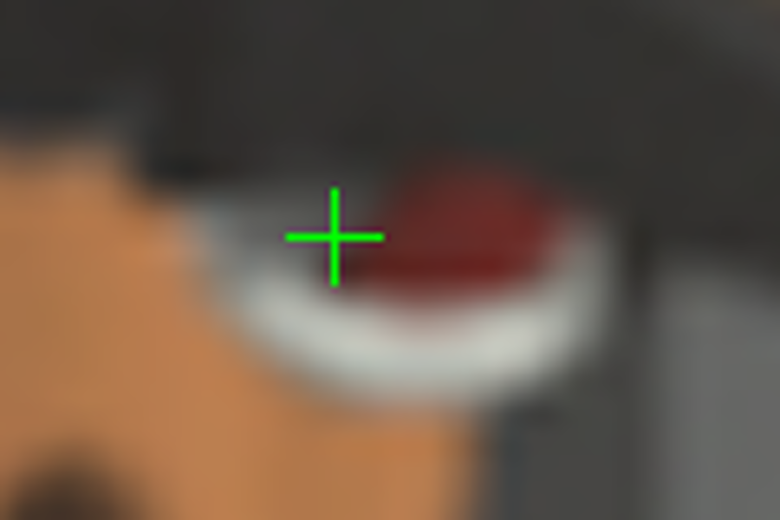

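```bash
cat > pinfit.py <<'E'
from h import *
th=np.linspace(0,2*np.pi,120)
def circ(p,z,r):
    a=np.array([p[3],p[4],1.]);a/=np.linalg.norm(a)
    e1=np.cross([0,1,0],a);e1/=np.linalg.norm(e1);e2=np.cross(a,e1)
    o=np.array(p[:3])+a*z/1000.   # p[:3]=foot
    return o+r/1000.*(np.outer(np.cos(th),e1)+np.outer(np.sin(th),e2))
def edge(n,p,z,r): 
    q=proj(n,circ(p,z,r)); return q[:,0].min(),q[:,0].max(),q[:,1].min(),q[:,1].max(),q.mean(0)
E
python3 - <<'E'
from pinfit import *
def f(p):
    H=proj("scene",circ(p,78,10)); B=proj("scene",circ(p,38,10))
    F=edge("scene",p,38,14); F2=edge("scene",p,32,14); G=edge("scene",p,0,3);T=edge("top",p,38,14);S=edge("scene",p,78,10)
    return np.array([H[:,0].min()-240.5, B[:,0].min()-242.6, S[2]-187.4, (F[0]+F[1])/2-247., F2[3]-210.5, G[4][0]-248.9, G[3]-220.4, (T[0]+T[1])/2-398.2, T[3]-228.2])
r=least_squares(f,[.546,-.137,.12,0,0],loss='soft_l1');print(r.x);print(f(r.x).round(2))
E
```

```text
[ 0.5436399  -0.13604434  0.12449082  0.03370782 -0.03054268]
[-0.02 -0.07 -0.45  0.13  0.53 -0.01 -0.05  0.02  0.02]
```

Call:
drive_tool --slide '[[0, -0.25, 0.05], [0, -0.5, 0.1], [0, -0.8, 0.165], [0, -0.8, 0.165]]' --angular '[[0, 0, 0], [0, 0.005, 0.008], [0, 0.01, 0.015], [0, 0.01, 0.015]]'

```text
clock: 14.48
tool_pos: [0.5265, -0.0306, 0.1406]
eef_rot: [2.236, -0.047, -2.197]
force: [0.3, 1.6, -0.5]
finger_gap: 0.0181
```

Call:
drive_tool --slide '[[0, -0.25, 0.05], [0, -0.5, 0.1], [0, -0.8, 0.165], [0, -0.8, 0.165]]' --angular '[[0, 0, 0], [0, 0, 0], [0, 0, 0], [0, 0, 0]]'

```text
clock: 14.82
tool_pos: [0.5093, 0.0647, 0.1375]
eef_rot: [2.236, -0.047, -2.197]
force: [0.6, 2.4, -1.3]
finger_gap: 0.0178
```

Call:
drive_tool --slide '[[0, -0.25, 0.05], [0, -0.5, 0.1], [0, -0.7, 0.165], [0, -0.78, 0.165], [0, -0.78, 0.165], [0, -0.78, 0.165], [0, -0.78, 0.165]]' --angular '[[0, 0, 0], [0, 0, 0], [0, 0, 0], [0, 0, 0], [0, 0, 0], [0, 0, 0], [0, 0, 0]]'

```text
clock: 15.4
tool_pos: [0.495, 0.1481, 0.1344]
eef_rot: [2.24, -0.067, -2.199]
force: [0.6, -1.0, -0.6]
finger_gap: 0.0182
```

```bash
python3 mv.py "[.494,.15,.092]"; python3 snap.py scene g1 310 140 150 4;python3 snap.py top g2 200 170 120 5
```

```text
t 15.4 pos [0.495  0.1481 0.1344] F [ 0.6135 -0.9957 -0.5943] gap 0.0182
[[ 0.018  -0.0292 -0.9994]
 [-0.0318 -0.9991  0.0286]
 [-0.9993  0.0313 -0.0189]]
[.494,.15,.092] slide [ 0.3524 -0.0266  0.0153] ang [-0.001  -0.0094 -0.0156]
15.45 [0.49512144 0.14789713 0.13451619] [-0.3235608  -0.28461869 -1.21263314] 0.018282180730483114
15.5 [0.49520944 0.14800415 0.13465857] [ 0.00962516 -1.11442531 -0.04439095] 0.01804903062306709
```

View pics/g1.png

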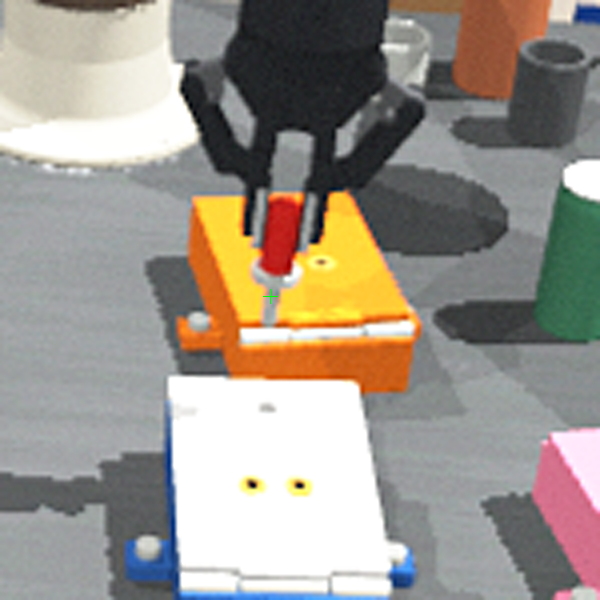

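View pics/g2.png

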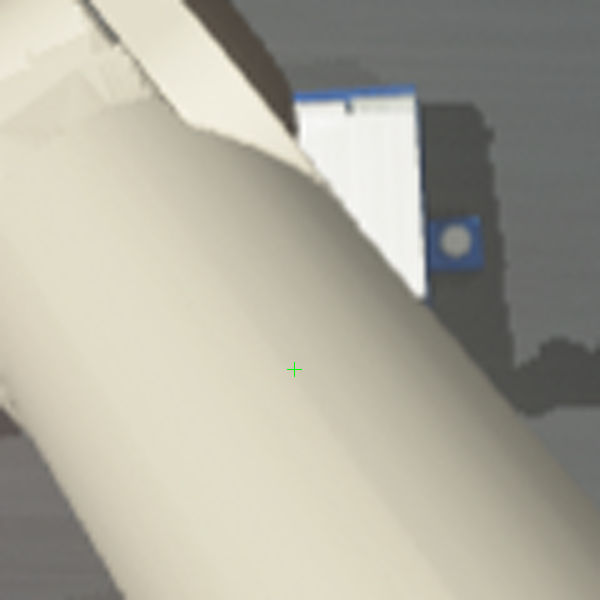

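```bash
python3 - <<'E'
import cv2
a=cv2.imread("pics/g1.png");cv2.imwrite("pics/g3.png",cv2.resize(a[190:340,220:340],(600,750),interpolation=2)[:750])
E
```

```text
(no output)
```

View pics/g3.png

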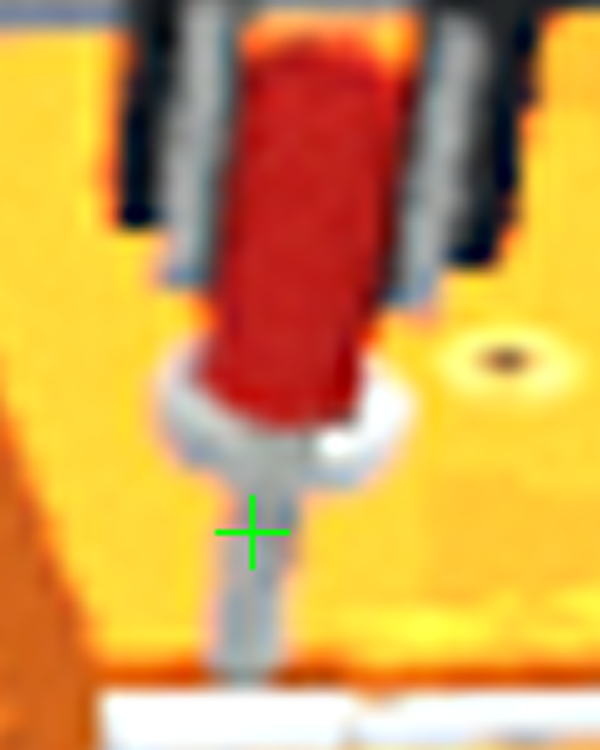

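```bash
cat > pf2.py <<'E'
from pinfit import *
def fit(o,x,z0):
    # o: head top left/right u at top, head bottom left/right u, foot u,max v, flange left/right u, flange max v, head min v
    def f(p):
        H=edge("scene",p,78,10);B=edge("scene",p,38,10);F=edge("scene",p,38,14);F2=edge("scene",p,32,14);G=edge("scene",p,0,3)
        return np.r_[(H[0]+H[1])/2-o[0],(B[0]+B[1])/2-o[1],G[4][0]-o[2],G[3]-o[3],(F[0]+F[1])/2-o[4],F2[3]-o[5],H[2]-o[6],(p[0]-x)/.003,(p[2]-z0)/.004,p[3]/.03]
    r=least_squares(f,[x,.15,z0,0,0],loss='soft_l1');print(r.x.round(4));print(r.fun.round(2) if 0 else f(r.x).round(2))
E
python3 - <<'E'
from pf2 import *
U=lambda X:310+(220+X/5)/4-.4
V=lambda Y:140+(190+Y/5)/4-.4
fit([U(326),U(281),U(244),V(682),U(287),V(490),V(35)],.4951-.0025,.1345-.0167)
E
```

```text
[0.493  0.1478 0.1163 0.0032 0.0241]
[ 0.04  0.13  0.01  0.06 -0.17  0.27 -0.61  0.12 -0.37  0.11]
```

```bash
python3 mv.py "[.4938,.151,.0846]"
```

```text
t 15.5 pos [0.4952 0.148  0.1347] F [ 0.0096 -1.1144 -0.0444] gap 0.018
[[ 0.0185 -0.0302 -0.9994]
 [-0.0315 -0.9991  0.0297]
 [-0.9993  0.0309 -0.0195]]
[.4938,.151,.0846] slide [ 0.4159 -0.0375  0.0206] ang [-0.0015 -0.0097 -0.0155]
```

Call:
drive_tool --slide '[[0.1, -0.038, 0.02], [0.2, -0.038, 0.02], [0.3, -0.038, 0.02], [0.38, -0.038, 0.02], [0.415, -0.038, 0.02], [0.415, -0.038, 0.02], [0.415, -0.038, 0.02], [0.415, -0.038, 0.02]]' --angular '[[0, 0, -0.006], [0, 0, -0.012], [0, 0, -0.012], [0, 0, -0.012], [0, 0, -0.012], [0, 0, -0.012], [0, 0, -0.012], [0, 0, -0.012]]'

```text
clock: 16.17
tool_pos: [0.494, 0.1536, 0.0855]
eef_rot: [-2.234, 0.036, 2.188]
force: [0.5, -0.4, -0.7]
finger_gap: 0.0182
```

```bash
python3 snap.py scene g4 310 140 150 4; python3 -c "
import cv2
a=cv2.imread('pics/g4.png');cv2.imwrite('pics/g5.png',cv2.resize(a[270:420,220:340],(600,750),interpolation=2))"
```

```text
16.2167 [0.49406395 0.15359282 0.08566156] [-0.24589159 -0.51112276 -0.44011423] 0.018107352435809
```

View pics/g5.png

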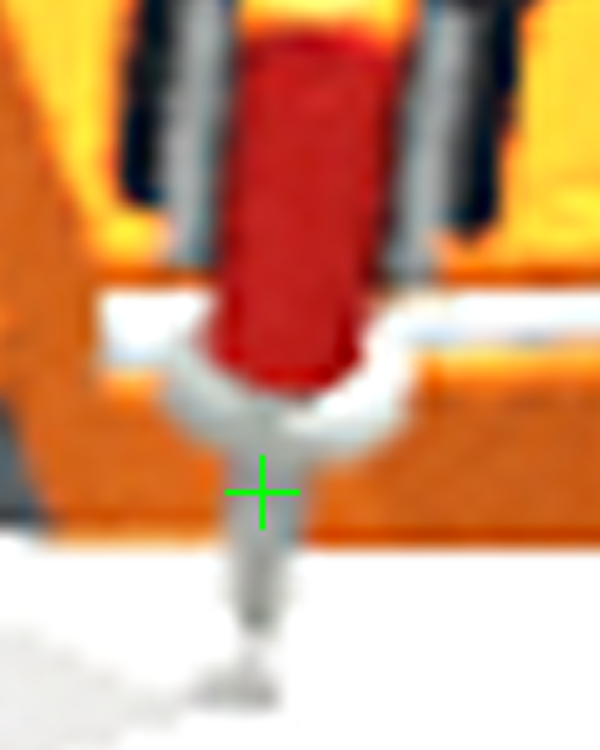

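```bash
python3 - <<'E'
from pf2 import *
U=lambda X:310+(220+X/5)/4-.4
V=lambda Y:140+(270+Y/5)/4-.4
fit([U(320),U(284),U(257),V(637),U(286),V(467),V(27)],.4940-.0020,.0857-.018)
print("hole px",U(238),V(690)); J=(0.55115,0.15674,0.09424)
print(proj("scene",world(lidp(140,0,.05),*J)),world(lidp(140,0,.05),*J))
E
python3 mv.py "[.494,.151,.0857]"
```

```text
[4.922e-01 1.536e-01 6.660e-02 5.900e-03 1.000e-04]
[-0.02  0.1  -0.08  0.33  0.01  0.13 -0.74  0.08 -0.29  0.2 ]
hole px 376.5 241.6
[[375.96370083 241.76120841]] [[0.492088   0.15115746 0.05698459]]
t 16.2167 pos [0.4941 0.1536 0.0857] F [-0.2459 -0.5111 -0.4401] gap 0.0181
[[ 0.0209 -0.0267 -0.9994]
 [-0.0063 -0.9996  0.0265]
 [-0.9998  0.0057 -0.0211]]
[.494,.151,.0857] slide [-0.0002  0.0216 -0.    ] ang [ 0.0002 -0.0106 -0.0028]
```

Call:
drive_tool --slide '[[0, 0.018, 0], [0, 0.018, 0], [0.04, 0.018, 0], [0.08, 0.018, 0.002], [0.1, 0.018, 0.002], [0.12, 0.018, 0.002], [0.12, 0.018, 0.002]]' --angular '[[0, 0, 0], [0, 0, 0], [0, 0, 0], [0, 0, 0], [0, 0, 0], [0, 0, 0], [0, 0, 0]]'

```text
clock: 16.8
tool_pos: [0.493, 0.1508, 0.07]
eef_rot: [-2.232, 0.037, 2.19]
force: [0.2, 0.9, -0.6]
finger_gap: 0.0179
```

```bash
python3 snap.py scene g6 310 140 150 4; python3 -c "
import cv2
a=cv2.imread('pics/g6.png');cv2.imwrite('pics/g7.png',cv2.resize(a[310:430,220:340],(600,600),interpolation=2))"
```

```text
16.85 [0.49317747 0.15093789 0.07027033] [ 0.2361509   0.71033043 -0.7487763 ] 0.01856656501025307
```

View pics/g7.png

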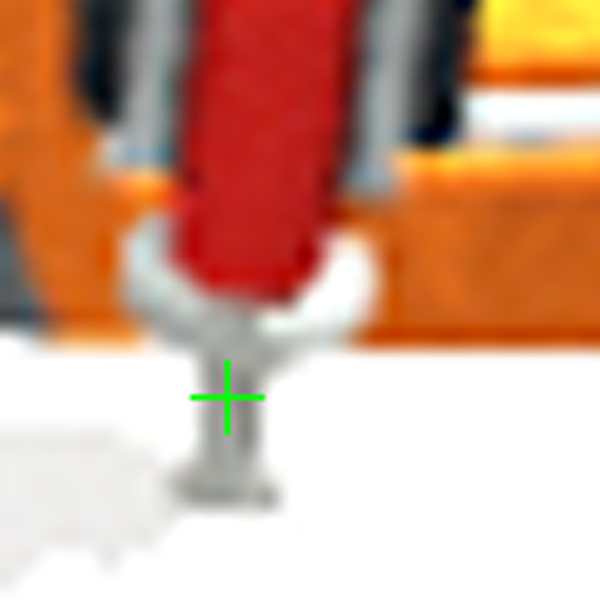

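Call:
drive_tool --slide '[[0.02, 0, 0], [0.04, 0, 0], [0.06, 0, 0], [0.08, 0, 0.001], [0.08, 0, 0.001], [0.08, 0, 0.001]]' --angular '[[0, 0, 0], [0, 0, 0], [0, 0, 0], [0, 0, 0], [0, 0, 0], [0, 0, 0]]'

```text
clock: 17.35
tool_pos: [0.4932, 0.1509, 0.0608]
eef_rot: [-2.232, 0.037, 2.19]
force: [-0.9, 0.7, -1.3]
finger_gap: 0.0177
```

Call:
drive_tool --slide '[[0.02, 0, 0], [0.04, 0, 0], [0.06, 0, 0], [0.06, 0, 0], [0.06, 0, 0]]' --angular '[[0, 0, 0], [0, 0, 0], [0, 0, 0], [0, 0, 0], [0, 0, 0]]'

```text
clock: 17.77
tool_pos: [0.4931, 0.1509, 0.0534]
eef_rot: [-2.232, 0.036, 2.19]
force: [-3.1, 0.2, -1.8]
finger_gap: 0.0178
```

```bash
python3 snap.py scene g8 310 140 150 4; python3 -c "
import cv2
a=cv2.imread('pics/g8.png');cv2.imwrite('pics/g9.png',cv2.resize(a[310:430,220:340],(600,600),interpolation=2))"
```

```text
17.8167 [0.49315611 0.15086212 0.05351581] [-3.29932592  0.82133528 -2.23604769] 0.01842798753166692
```

View pics/g9.png

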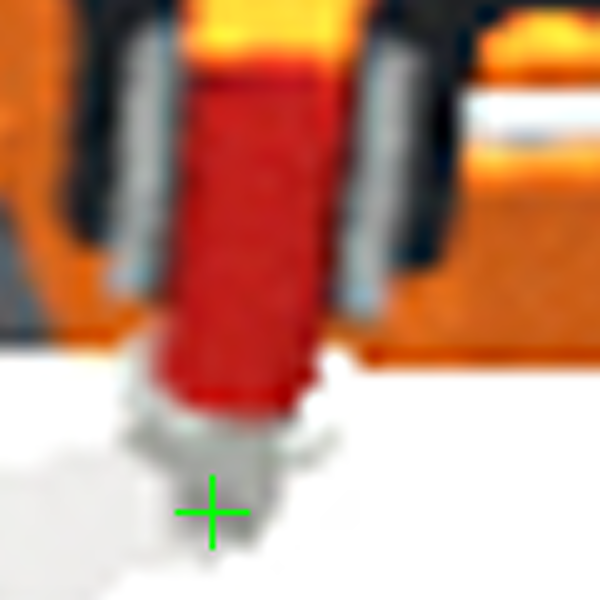

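Call:
drive_tool --slide '[[0, 0, 0.01], [0.02, 0, 0.01], [0.04, 0, 0.01], [0.06, 0, 0.01], [0.06, 0, 0.01], [0.06, 0, 0.01]]' --angular '[[0, 0, 0], [0, 0, 0], [0, 0, 0], [0, 0, 0], [0, 0, 0], [0, 0, 0]]'

```text
clock: 18.32
tool_pos: [0.4926, 0.1509, 0.0464]
eef_rot: [-2.233, 0.036, 2.189]
force: [-2.0, 2.1, -1.0]
finger_gap: 0.0176
```

Call:
drive_tool --slide '[[0.02, 0, 0.004], [0.04, 0, 0.004], [0.04, 0, 0.004], [0.04, 0, 0.004]]' --angular '[[0, 0, 0], [0, 0, 0], [0, 0, 0], [0, 0, 0]]'

```text
clock: 18.65
tool_pos: [0.4925, 0.1509, 0.0419]
eef_rot: [-2.233, 0.037, 2.188]
force: [-1.2, 0.7, 1.1]
finger_gap: 0.0182
```

Call:
drive_tool --slide '[[0.02, 0, 0.002], [0.04, 0, 0.002], [0.04, 0, 0.002], [0.04, 0, 0.002]]' --angular '[[0, 0, 0], [0, 0, 0], [0, 0, 0], [0, 0, 0]]'

```text
clock: 18.98
tool_pos: [0.4924, 0.1507, 0.0373]
eef_rot: [-2.233, 0.037, 2.188]
force: [-2.3, 0.8, 3.6]
finger_gap: 0.0183
```

```bash
python3 snap.py scene h1 310 140 150 4
```

```text
19.0333 [0.49234488 0.15076492 0.03726717] [-2.95334391  0.84141181  3.08629104] 0.018091797749823654
```

View pics/h1.png

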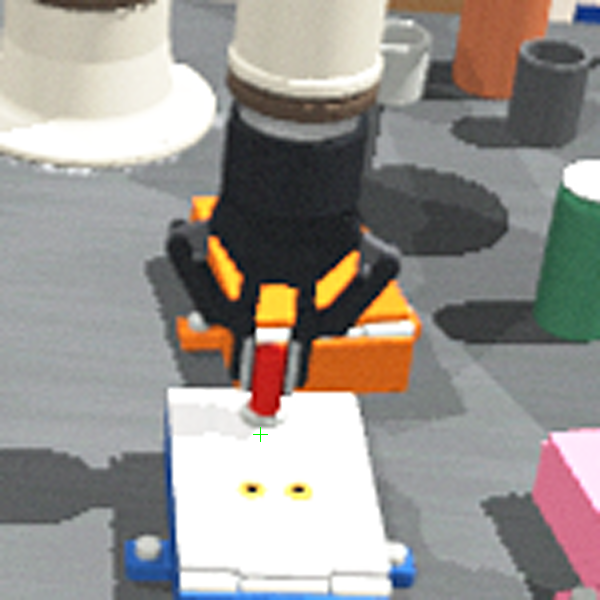

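Call:
drive_tool --slide '[[0.02, 0, 0.002], [0.03, 0, 0.002], [0.03, 0, 0.002], [0.03, 0, 0.002]]' --angular '[[0, 0, 0], [0, 0, 0], [0, 0, 0], [0, 0, 0]]'

```text
clock: 19.37
tool_pos: [0.4927, 0.1508, 0.0354]
eef_rot: [-2.235, 0.038, 2.188]
force: [-7.6, -1.3, 22.9]
finger_gap: 0.0185
```

Call:
drive_tool --slide '[[0.02, 0, 0.002], [0.03, 0, 0.002], [0.03, 0, 0.002], [0.03, 0, 0.002]]' --angular '[[0, 0, 0], [0, 0, 0], [0, 0, 0], [0, 0, 0]]'

```text
clock: 19.7
tool_pos: [0.4929, 0.1508, 0.0348]
eef_rot: [-2.239, 0.041, 2.187]
force: [-18.6, -5.9, 55.4]
finger_gap: 0.0181
```

Call:
drive_tool --slide '[[-0.01, 0, 0.008], [-0.02, 0, 0.008], [-0.02, 0, 0.008], [-0.02, 0, 0.008], [-0.02, 0, 0.008]]' --angular '[[0, 0, 0], [0, 0, 0], [0, 0, 0], [0, 0, 0], [0, 0, 0]]'

```text
clock: 20.12
tool_pos: [0.4927, 0.1508, 0.0352]
eef_rot: [-2.238, 0.039, 2.185]
force: [-7.5, -1.7, 30.2]
finger_gap: 0.0178
```

```bash
python3 snap.py scene h2 310 140 150 4; python3 snap.py top h4 200 170 120 5; python3 -c "
import cv2
a=cv2.imread('pics/h2.png');cv2.imwrite('pics/h3.png',cv2.resize(a[310:460,150:390],(800,500),interpolation=2))"
```

```text
20.1667 [0.49274398 0.15078405 0.03524375] [-8.06688944 -3.28929686 29.99140289] 0.01808051379543084
20.2167 [0.49274231 0.15077376 0.03524716] [-8.08563169 -3.00122526 30.8594959 ] 0.0180387983428567
```

View pics/h3.png

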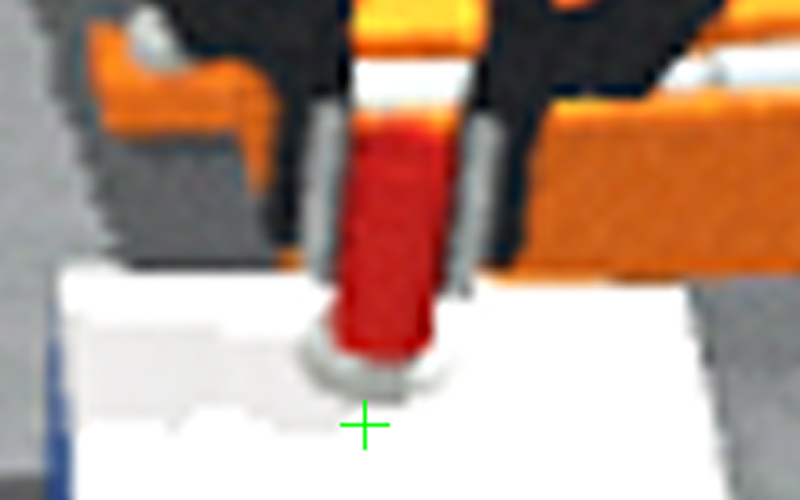

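View pics/h2.png

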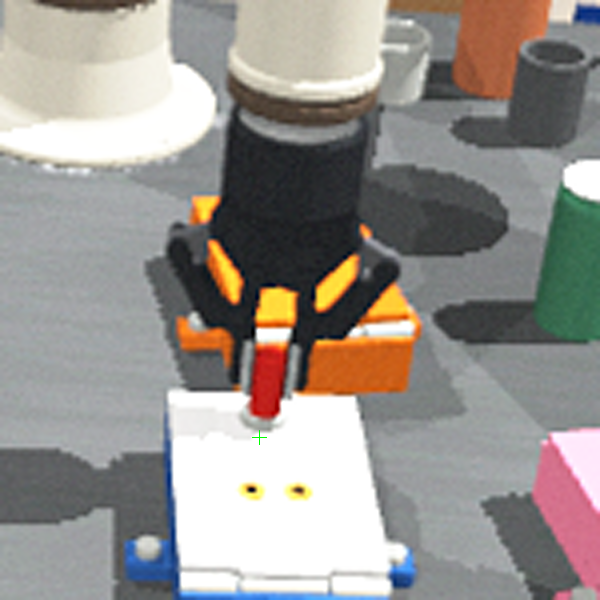

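```bash
python3 - <<'E'
from pinfit import *
J=(0.55115,0.15674,0.09424)
x,y,_=world([-60,0,0],*J)[0]
p=[x,y,.018,0,0]
def C(u,v): return ((np.array([u,v])+.5-[310,140])*4)
for z,r in((78,10),(38,10),(38,14),(32,14)):
    e=edge("scene",p,z,r);a=C(e[0],e[2]);b=C(e[1],e[3]);print(z,r,a.round(),b.round())
E
python3 -c "
import cv2
a=cv2.imread('pics/h2.png');cv2.imwrite('pics/h5.png',cv2.resize(a[330:440,210:320],(770,770),interpolation=2)[:600])"
```

```text
78 10 [254. 343.] [289. 363.]
38 10 [249. 400.] [283. 420.]
38 14 [242. 396.] [290. 424.]
32 14 [241. 404.] [289. 432.]
```

View pics/h5.png

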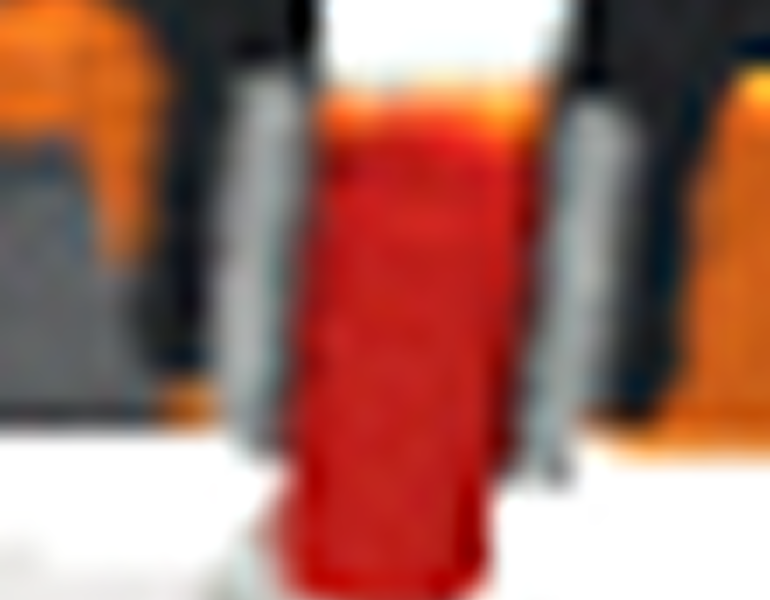

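```bash
python3 -c "
from bench import monitor,order
s=monitor.sense();print(s['clock'],s['force'],s['finger_gap'])
print(order.job_done())
s=monitor.sense();print(s['clock'],s['tool_pos'],s['force'],s['finger_gap'])"
```

```text
20.2167 [-8.08563169 -3.00122526 30.8594959 ] 0.0180387983428567
the job is handed in; nothing more can be done
None
the job is handed in; nothing more can be done
```

I handed the job in at 20.2 s. The lid is pressed flush on the base, and the red pin is home through the lid hole. The gripper still holds the pin, pressing down with about 30 N. No verdict was reported.

**What I did:** I pushed the lid down onto the plungers with closed fingers, took the red pin from the rack, lowered it through the lid into the base hole and pressed until it went stiff.

**Last checks:**
- **Lid:** its free corner is at scene pixel row 237.4. Flush predicts 237.3 and ajar predicts 234.6.
- **Pin:** its head outline matches the predicted home, upright pose within about 1 px.
- **Force and grip:** the wrist force was steady at (-8, -3, +31) N, and the finger gap was 18 mm. Just before backing off to 30 N the press reached 55 N.

**Deviations:**
- **First lid push:** the fingers slipped off the lid's edge, with about 23 N sideways, so I repeated the push farther in.
- **Fingertip height:** the real fingertips sat about 28 to 35 mm higher than the reported TCP. I corrected for it from the pictures and contact.
- **Grip reading:** the 18 mm gap is about 2 mm less than the 20 mm grip; I did not resolve why.
- **Not rechecked:** I did not measure the blank, the bystanders or the other two pins at the end. The other pins looked untouched just after I lifted the red one.

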